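# Set out the leak-test line

### The job

Set out the leak test: lift the aluminium end plate straight up off the jig's two pins, keeping it level, and lay it flat in the middle of the black test stand with its long side along the stand's long side; then stand the clear tube on top of the plate, around its boss. Stand the brass valve upright midway between the stand and the pump, and the dial gauge upright midway between the stand and the readout box, both in line with them. Leave the little jar where it is.

Things in the scene. Friction and masses are not known exactly. Their poses are not given: they have to be found in the camera images.
- plate_grip (a point): Loose aluminium plate 100 x 70 x 10 mm, 0.24 kg, with a round boss (26 mm dia., 34 mm high) on top. Starts flat on the jig, whose pins pass through its two 10 mm holes 38 mm either side of the boss (along x, the long side) and rise 15 mm above its upper face. Point: on the boss axis, 31 mm above the underside, 13 mm below the boss top. z up. Grip the boss closing along y, clear of the pins.
- tube_center (a point): Clear plastic tube, loose, standing upright, with a black collar band at each end: outside diameter 54 mm all the way, inside diameter 44 mm (it passes over the 26 mm boss with 9 mm to spare all round), 70 mm high, open at both ends, 0.12 kg. This point is on its axis, half-way up (35 mm). z up. Grip it across the outside, half-way up or a little higher.
- valve_center (a point): Loose brass hand valve, standing upright, 72 mm high, 0.30 kg: a 40 x 40 x 44 mm block, flat on its x sides, with a 16 mm round port stub sticking out 10 mm on each y side at 22 mm height, and a stem with a 32 mm black round knob above. Point: on its upright axis, 36 mm above the underside. z up. Grip the block across its flat x sides.
- gauge_center (a point): Loose dial gauge, standing upright, 76 mm high, 0.30 kg: a dark foot 50 (x) x 60 (y) x 10 mm carries a round steel drum, 60 mm diameter, axis level along x, 28 mm thick in x, centre 46 mm above the underside, white dial on its -x face. Point: on the upright middle line, 38 mm above the underside. z up. Grip the drum across its thickness (x), fingertips above the foot.
- jig: Fixed dark steel jig block, 110 (x) x 80 (y) x 20 mm high, with two upright 8 mm pins at x = -38 and +38 mm on its middle line, 25 mm high. The end plate starts on it. Origin at the centre of its underside, z up.
- stand: Fixed test stand: a black rubber-topped slab, 110 (x, the long side) x 80 (y) x 12 mm high, flat on top and without pins. Origin at the centre of its underside (bench height), z up. The pump and the readout box stand on its +y and -y sides, either way round, each centred 240 mm from it on its y axis.
- pump: Fixed little vacuum pump, 120 (x) x 80 (y) x 70 mm high: grey block with a ribbed aluminium motor drum lying on a dark foot. Origin at the centre of its underside, z up.
- readout: Fixed grey readout box, 120 (x) x 80 (y) mm, 66 mm high over its three black knobs, with a black screen on its top. Origin at the centre of its underside, z up.
- jar_center (a point): Bystander: small white plastic jar with a grey cap, 36 mm diameter, 50 mm high, loose. This point is on its axis, half-way up. To be left alone.
Not all that is in view belongs to the job. Leave any pink look-alike of the part that bears plate_grip alone.

How it is judged (in metres and radians):
At the end, for the whole second after the job is handed in: Plate flat on the stand, centred within 12 mm, long sides within 0.2 rad; tube upright, seated on the plate, axes within 10 mm; valve upright on the bench midway between stand and pump, within 15 mm along and across the line; gauge likewise between stand and readout; all released, at rest (horizontal distance between plate_grip and stand below 0.012 m and z of plate_grip in the frame of stand between 0.039 and 0.047 m and angle between each of plate_grip, tube_center's own z axis and vertical below 0.06 rad and angle between the x axis of plate_grip and the x axis of stand, either way round below 0.2 rad and horizontal distance between tube_center and plate_grip below 0.01 m and z of tube_center in the frame of plate_grip between 0.01 and 0.018 m and x of valve_center in the frame of stand between -0.015 and 0.015 m and horizontal distance between valve_center and stand between 0.105 and 0.135 m and horizontal distance between valve_center and pump below 0.137 m and angle between each of valve_center, gauge_center's own z axis and vertical below 0.08 rad and height (world z) of valve_center between 0.032 and 0.04 m and x of gauge_center in the frame of stand between -0.015 and 0.015 m and horizontal distance between gauge_center and stand between 0.105 and 0.135 m and horizontal distance between gauge_center and readout below 0.137 m and height (world z) of gauge_center between 0.034 and 0.042 m and linear speed of each of plate, tube, valve, gauge below 0.02 m/s); the robot touches nothing.
It fails at once if the end plate is tipped (more than 0.25 rad from level) (angle between plate_grip's own z axis and vertical above 0.25 rad).
It fails at once if the jar is disturbed (moved more than 20 mm) (distance of jar_center from where it was at the start of the episode above 0.02 m).
It also fails if it takes over 118 s, if anything falls off the work surface, if the arm or the gripper's body presses on something with over 40 N, if the wrist force passes 120 N, or if a joint passes its speed limit or range.

### The arm

A 6-joint arm with a two-finger parallel gripper is mounted at the origin on the work surface. World frame = base frame: x ahead of the robot, y to its left, z up, the work surface at z = 0. Lengths are in mm, angles in rad, forces in N, time in s.
With the tool pointing down it reaches from about 350 to 725 mm from the base axis. Payload 6 kg.
Tool frame: the origin (TCP) lies at the very end of the fingers, on their centre line; the grasp point (between the pads) lies 19 mm behind it (ctrl.hold_point_z is the distance from the TCP to the grasp point, in mm); z points along the fingers, y is the direction in which the jaws open and shut (so a half turn about z gives the same grasp; the last joint's range is limited). The gripper opens to 85 mm and grips with 20 to 120 N. Pads are 22 mm wide; open, the fingers measure 114 mm over their backs; the gripper's body (76 mm by 85 mm) begins 54 mm behind the grasp point. The pads swing forward as they close: fully open they stand 13 mm farther back than shut.
Start: joints at [1.601, 0.04, 0.085, 0, -1.615, -0.334], TCP at [179.463, 572.509, 231.261] pointing down, gripper open.
Joint ranges: [-2.56, 2.56], [-1.29, 2.01], [-1.08, 1.49], [-3.29, 1.98], [-2.81, -0.18], [-2.99, 2.99]. Speed limits (rad/s): [2.57, 2.57, 3.01, 3.14, 3.14, 3.14].

### API

Orientations are given as a unit quaternion [w, x, y, z].
In Python, from plant import ctrl gives the robot as it stands.
- The arm moves only by the tool servo_tool, never from a script. Its argument "motion" is one flat list of numbers, 7 for each row, row after row: the shift along the tool's x, y, z in mm, then the turn, a rotation vector about the tool's x, y, z in degrees, then the gripper command: -1 is fully open, 1 is shut, values between are in proportion. In form: [tx, ty, tz, rx, ry, rz, jaw, tx, ty, tz, rx, ry, rz, jaw, ...]. A call has 1 to 10 rows; each row shifts and turns the pose as measured when the row begins, along the tool's axes as they then stand; what a row does not reach is not made up. A row lasts 1/12 s, in which the tool goes at most 41.7 mm and 7.16 degrees, less where a joint would pass 70% of its speed; a pose out of reach is approached as far as the arm can. A call is refused whole if a number of a shift passes 41.7 or a number of a turn 7.16, either way. A call with a gripper value outside its range is refused whole. The fingers move at their own pace and stop on an object; "force" is the grip in N (left out, the last holds). Time passes only in rows, so rows that do not move let the fingers close. It gives the time, the measured TCP pose, the force and the opening at its end, in the units of the state.
- ctrl.sense(): the state, without advancing time (a new reading comes with each control period).
- ctrl.snapshot(name): name is "scene" or "top" or "wrist"; returns a dict with "pixels" (480x640x3 uint8, red, green, blue), "intrinsics" (3x3 intrinsics, pixels), "R" (3x3) and "t" (3): a world point X has camera coordinates R X + t. Camera axes: x right, y down, z forward; pixel columns grow to the right and rows downward; lengths in mm; the calibration is good to about 2 mm. The wrist camera is an equidistant fisheye: a pixel r from the principal point sees the ray r / f radians off the axis. A picture is of the moment at which its call begins. There is no depth.
- ctrl.hand_in(): hands the job in, once; it reports no verdict.
The state is a dict: "time": time; "joints": joint angles; "dq": joint speeds; "joint_torque": joint torques, N m; "ee_pos": TCP position; "orientation": TCP orientation; "force": force on the tool from outside, world axes, zero at the start; "torque": the same for the moment, N m; "opening": finger opening in mm.
Only numpy, scipy, OpenCV 4.12 (cv2) and the standard library are available. Lean on these libraries where they do the work, as an engineer would, in place of code of your own. Each camera call takes 0.05 s, during which the arm holds its last target.

## Working session

There is one attempt and no reset: what is moved stays moved. The work goes in short steps, Python scripts to look and compute and a tool call to move; the robot and the scene stay as the last step left them, time stands still between calls to the robot, and variables do not carry over. Pictures are saved under pics/ and viewed, and the job is handed in when it is done.

Besides the shell and the picture viewer there is one more tool, called after "Request:" as name(argument=value, ...) on one line, values as JSON. servo_tool: Moves the arm, as the interface text tells. Its arguments: {"type":"object","properties":{"motion":{"type":"array"},"force":{"type":"number"}},"required":["motion"]}

```bash
ls; mkdir -p pics; cat > h.py <<'E'
import numpy as np, cv2, pickle
from plant import ctrl
def snap(n,f):
    s=ctrl.snapshot(n); pickle.dump(s,open(f'pics/{f}.pkl','wb'))
    cv2.imwrite(f'pics/{f}.png',s['pixels'][:,:,::-1]); return s
def load(f): return pickle.load(open(f'pics/{f}.pkl','rb'))
def ray(s,u,v,fish=False):
    K=np.array(s['intrinsics']);R=np.array(s['R']);t=np.array(s['t'])
    x=(u-K[0,2])/K[0,0];y=(v-K[1,2])/K[1,1]
    if fish:
        r=np.hypot(x,y); d=np.array([x/r*np.sin(r),y/r*np.sin(r),np.cos(r)]) if r>1e-9 else np.array([0,0,1.])
    else: d=np.array([x,y,1.])
    d=R.T@d; return -R.T@t, d/np.linalg.norm(d)
def onz(s,u,v,z,fish=False):
    c,d=ray(s,u,v,fish); return c+d*(z-c[2])/d[2]
def proj(s,X):
    K=np.array(s['intrinsics']);p=np.array(s['R'])@np.array(X,float)+np.array(s['t']); p=K@p; return p[:2]/p[2]
E
python3 - <<'E'
from h import *
for n in ['scene','top','wrist']:
    s=snap(n,n+'0'); print(n,np.round(s['intrinsics'],1).tolist(),np.round(-np.array(s['R']).T@s['t']),np.round(s['R'],2).tolist())
print(ctrl.sense(),ctrl.hold_point_z)
E
```

```text
pics
scene [[601.1, 0.0, 316.8], [0.0, 601.1, 240.5], [0.0, 0.0, 1.0]] [1111.  476.  938.] [[-0.62, 0.79, 0.02], [0.57, 0.46, -0.67], [-0.54, -0.41, -0.74]]
top [[606.2, 0.0, 326.0], [0.0, 606.2, 228.9], [0.0, 0.0, 1.0]] [ 281.  -22. 1193.] [[0.02, -1.0, -0.02], [-0.99, -0.02, -0.15], [0.15, 0.02, -0.99]]
wrist [[371.6, 0.0, 319.3], [0.0, 371.6, 241.1], [0.0, 0.0, 1.0]] [244. 553. 373.] [[-0.3, -0.95, 0.0], [-0.92, 0.29, 0.27], [-0.25, 0.08, -0.96]]
{'time': 0.15, 'joints': array([ 1.60069234e+00,  4.06702444e-02,  8.40094373e-02, -3.24371945e-04,
       -1.61548096e+00, -3.33704510e-01]), 'dq': array([-0.00052105, -0.00199463,  0.00258887,  0.00214841,  0.00039448,
        0.00059947]), 'joint_torque': array([-1.34011756e-03, -3.68607616e+01,  3.47693145e+01,  6.93628684e+00,
       -4.39357449e-03,  8.51701429e-07]), 'ee_pos': array([179.36096844, 572.29505602, 230.4957181 ]), 'orientation': array([ 6.90929863e-04,  9.88485561e-01, -1.51313639e-01, -3.77302845e-05]), 'force': array([ 0.85455484, -0.28274537,  0.34675757]), 'torque': array([ 0.0703071 ,  0.06656717, -0.00619579]), 'opening': 85.23928339449796} 18.700000000000003
```

View pics/top0.png

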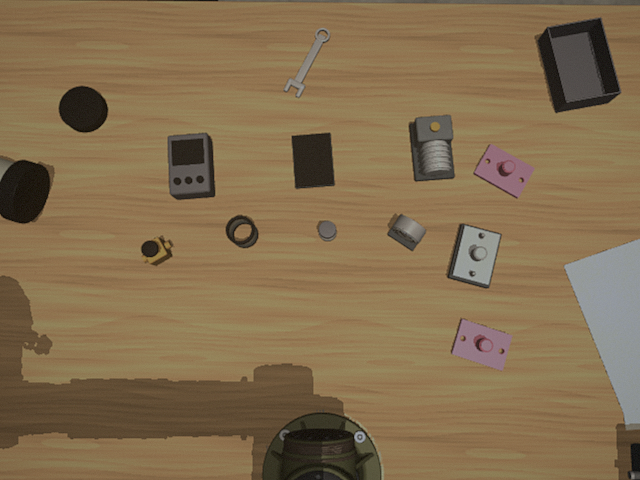

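View pics/scene0.png

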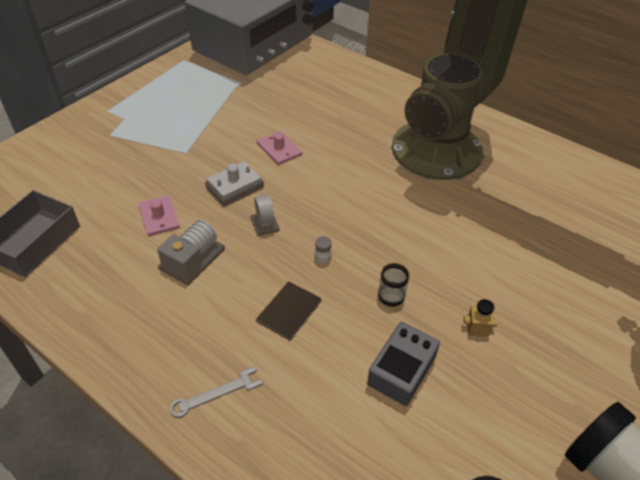

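View pics/wrist0.png

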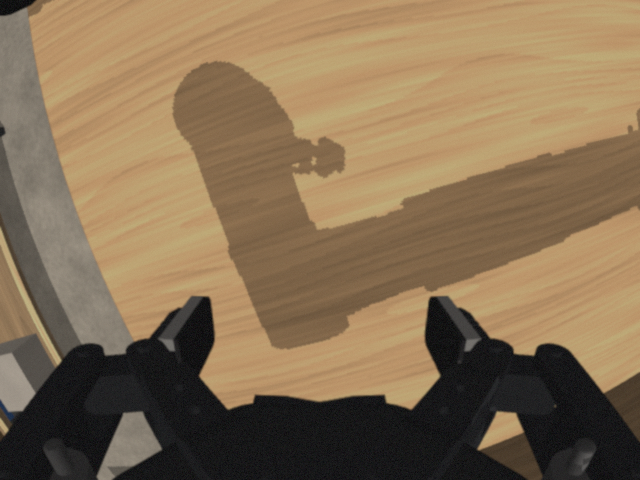

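The top view shows the readout at (190,165), stand (313,160), pump (432,148), plate on jig (475,254), tube (242,231), valve (156,250), gauge (406,231), jar (327,230), plus two pink decoys. Next I'll zoom in.

```bash
python3 - <<'E'
from h import *
s=load('top0');im=s['pixels'][:,:,::-1]
a=cv2.resize(im[100:300,130:330],None,fx=3.9,fy=3,interpolation=cv2.INTER_CUBIC)
cv2.imwrite('pics/c1.png',cv2.resize(im[120:270,130:330],None,fx=4,fy=4,interpolation=cv2.INTER_CUBIC))
cv2.imwrite('pics/c2.png',cv2.resize(im[150:300,350:510],None,fx=4,fy=4,interpolation=cv2.INTER_CUBIC)) 
E
```

```text
(no output)
```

View pics/c1.png

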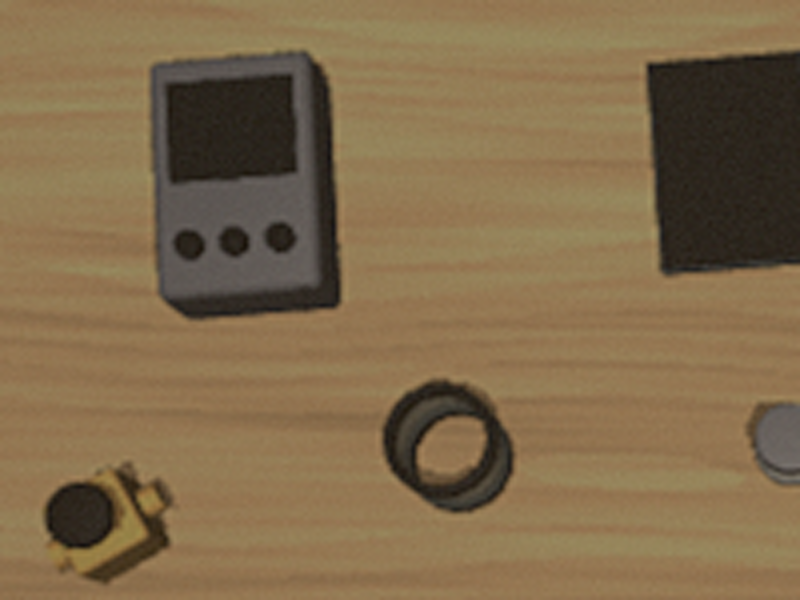

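View pics/c2.png

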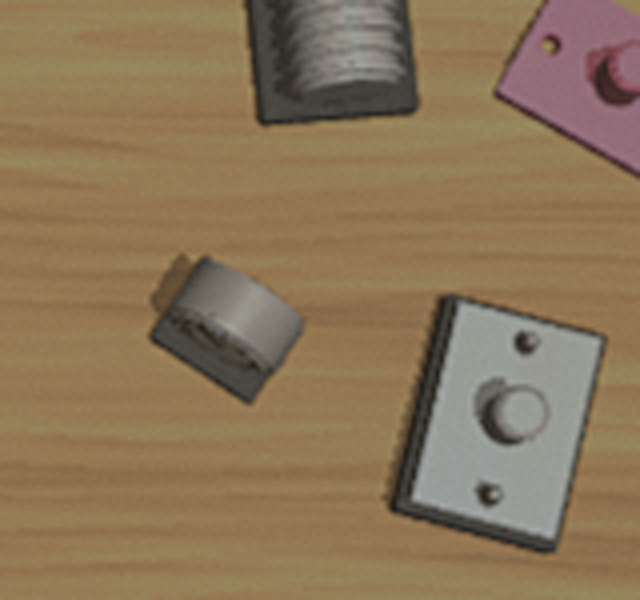

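```bash
python3 - <<'E'
from h import *
s=load('top0');g=s['pixels'].max(axis=2)
m=np.zeros_like(g);m[120:200,285:345]=(g[120:200,285:345]<70)*255
c=max(cv2.findContours(m,0,1)[0],key=cv2.contourArea);r=cv2.minAreaRect(c);b=cv2.boxPoints(r)
B=np.array([onz(s,u,v,12) for u,v in b]);print('stand c',B.mean(0).round(1),B.round(1).tolist());e=B-np.roll(B,1,0)
print('sides',np.linalg.norm(e,axis=1).round(1),np.degrees(np.arctan2(e[:,1],e[:,0])).round(1))
f1=lambda u,v,z:onz(s,130+(u+.5)/4-.5,120+(v+.5)/4-.5,z).round(1)
f2=lambda u,v,z:onz(s,350+(u+.5)/4-.5,150+(v+.5)/4-.5,z).round(1)
print('plate corners',[f2(*p,30).tolist() for p in [(452,298),(605,338),(555,550),(408,510)]])
print('mean',np.mean([f2(*p,30) for p in [(452,298),(605,338),(555,550),(408,510)]],axis=0))
print('boss',f2(523,412,64),'pins',f2(531,341,45),f2(491,492,45))
print('tube',f1(442,438,70),f1(459,456,0))
print('knob',f1(81,515,72),'stubs',f1(157,497,22),f1(62,555,22))
print('gauge foot',f2(152,338,10),f2(250,403,10),'drum top',f2(185,305,65),f2(303,320,46), f2(208,258,46), f2(265,370,46))
print('jar',f1(790,435,50))
print('readout top',[f1(*p,56).tolist() for p in[(152,65),(308,52),(322,288),(160,295)]])
E
```

```text
stand c [598.1  28.9  12. ] [[648.3, 73.4, 12.0], [655.7, -5.1, 12.0], [547.9, -15.1, 12.0], [540.6, 62.3, 12.0]]
sides [108.3  78.8 108.3  77.8] [   5.9  -84.6 -174.7   95.4]
plate corners [[470.2, -265.3, 30.0], [451.9, -338.6, 30.0], [349.5, -312.5, 30.0], [367.3, -242.9, 30.0]]
mean [ 409.725 -289.825   30.   ]
boss [ 411.4 -290.5   64. ] pins [ 447.7 -299.4   45. ] [ 375.4 -279.2   45. ]
tube [447.1 159.4  70. ] [448.6 161.9   0. ]
knob [407.6 326.7  72. ] stubs [422.7 305.5  22. ] [393.5 350.3  22. ]
gauge foot [ 451.1 -122.2   10. ] [ 419.7 -170.2   10. ] drum top [ 459.1 -132.9   65. ] [ 455.8 -191.    46. ] [ 485.1 -145.7   46. ] [ 431.4 -172.9   46. ]
jar [454.4  -3.5  50. ]
readout top [[630.6, 310.8, 56.0], [638.2, 234.9, 56.0], [521.0, 222.4, 56.0], [516.3, 300.3, 56.0]]
```

```bash
cat >> h.py <<'E'
from scipy.spatial.transform import Rotation as Rn
def go(x,y,z,a=None,st=None):
    st=st or ctrl.sense(); q=st['orientation'];R=Rn.from_quat([q[1],q[2],q[3],q[0]])
    a0=np.degrees(np.arctan2(R.as_matrix()[1,0],R.as_matrix()[0,0]))
    a=a0 if a is None else a
    T=Rn.from_matrix(np.array([[np.cos(np.radians(a)),np.sin(np.radians(a)),0],[np.sin(np.radians(a)),-np.cos(np.radians(a)),0],[0,0,-1]]))
    rv=np.degrees((R.inv()*T).as_rotvec()); d=np.array([x,y,z])-st['ee_pos']
    print('t',round(st['time'],2),'pos',st['ee_pos'].round(1),'yaw',round(a0,1),'tilt',round(np.degrees(np.arccos(-R.as_matrix()[2,2])),2),'op',round(st['opening'],1),'F',st['force'].round(1))
    print('tool delta',R.inv().apply(d).round(1),'rot',rv.round(2),'| in target-yaw frame',T.inv().apply(d).round(1))
E
python3 - <<'E'
from h import *
go(408,327.5,150,-57)
E
```

```text
t 0.15 pos [179.4 572.3 230.5] yaw -17.4 tilt 0.08 op 85.2 F [ 0.9 -0.3  0.3]
tool delta [291.4 165.1  80.8] rot [ 7.000e-02 -3.000e-02  3.959e+01] | in target-yaw frame [329.8 -58.4  80.5]
```

Request:
servo_tool(motion=[0,0,10,0,0,6.6,-1,0,0,10,0,0,6.6,-1,0,0,10,0,0,6.6,-1,0,0,10,0,0,6.6,-1,0,0,10,0,0,6.6,-1,0,0,10,0,0,6.6,-1,33,-6,5,0,0,0,-1,33,-6,5,0,0,0,-1,33,-6,5,0,0,0,-1,33,-6,5,0,0,0,-1])

```text
time: 0.98
ee_pos: [266.2, 470.3, 142.4]
orientation: [0.004, 0.872, -0.49, 0.001]
force: [0.6, 0.3, -0.2]
opening: 85.5
```

```bash
python3 - <<'E'
from h import *
go(408,327.5,150,-57)
E
```

```text
t 0.98 pos [266.2 470.3 142.4] yaw -58.7 tilt 0.45 op 85.5 F [ 0.6  0.3 -0.2]
tool delta [195.8 -46.9  -7. ] rot [ 0.36 -0.27 -1.69] | in target-yaw frame [197.  -41.1  -7.6]
```

Request:
servo_tool(motion=[33,-8,-5,0,0,-1.7,-1,33,-8,-5,0,0,0,-1,33,-8,-5,0,0,0,-1,33,-8,-5,0,0,0,-1,33,-6,-5,0,0,0,-1,25,0,0,0,0,0,-1,0,0,0,0,0,0,-1])

```text
time: 1.57
ee_pos: [407.5, 318.2, 165.6]
orientation: [0.007, 0.879, -0.477, 0.001]
force: [-0.4, -0.2, -1.1]
opening: 85.4
```

```bash
python3 - <<'E'
from h import *
go(408,327.5,150,-57)
snap('wrist','w1')
E
```

```text
t 1.57 pos [407.5 318.2 165.6] yaw -57.0 tilt 0.82 op 85.4 F [-0.4 -0.2 -1.1]
tool delta [-7.7 -5.6 15.5] rot [ 0.67 -0.47 -0.01] | in target-yaw frame [-7.5 -5.5 15.6]
```

View pics/w1.png

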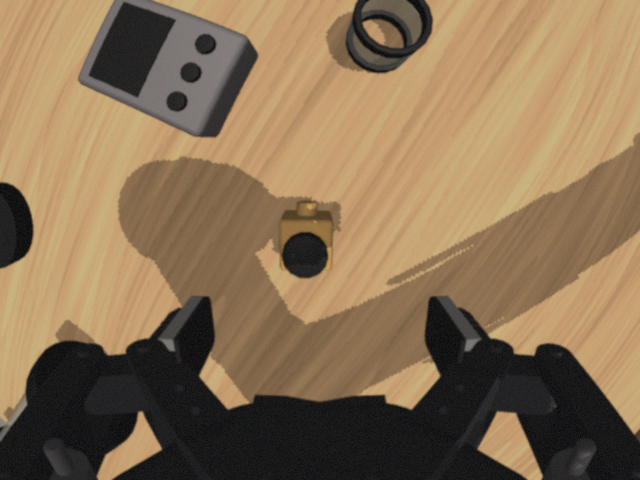

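The wrist view shows the valve square to the jaws: knob at (305,255), stub at (307,207), block spanning columns 280–333.

```bash
python3 - <<'E'
from h import *
s=load('w1')
print('knob',onz(s,305,255,72,True).round(1),'stub end',onz(s,307,201,22,True).round(1), 'block top edge', onz(s,281,215,44,True).round(1),onz(s,332,215,44,True).round(1))
go(408,327,31,-57)
E
```

```text
knob [411.1 328.7  72. ] stub end [426.2 304.5  22. ] block top edge [438.  320.2  44. ] [406.9 300.2  44. ]
t 1.62 pos [406.9 319.4 165.6] yaw -57.0 tilt 0.79 op 85.6 F [-0.7  0.9  0.2]
tool delta [ -6.8  -6.6 134.5] rot [ 0.66 -0.44  0.  ] | in target-yaw frame [ -5.8  -5.  134.6]
```

Request:
servo_tool(motion=[-4,-5,12,0.6,-0.4,0,-1,-2,-2,16,0,0,0,-1,0,0,16,0,0,0,-1,0,0,16,0,0,0,-1,0,0,10,0,0,0,-1,0,0,0,0,0,0,-1])

```text
time: 2.12
ee_pos: [408.0, 330.7, 92.5]
orientation: [-0.001, 0.879, -0.477, -0.001]
force: [0.2, 0.0, 0.5]
opening: 85.2
```

```bash
python3 - <<'E'
from h import *
go(409.5,328.3,11,-57)
E
```

```text
t 2.12 pos [408.  330.7  92.5] yaw -57.0 tilt 0.1 op 85.2 F [0.2 0.  0.5]
tool delta [ 3.   0.1 81.5] rot [-0.02  0.1   0.02] | in target-yaw frame [ 2.9  0.  81.5]
```

Request:
servo_tool(motion=[2,0,18,0,0,0,-1,1,0,18,0,0,0,-1,0,0,18,0,0,0,-1,0,0,14,0,0,0,-1,0,0,8,0,0,0,-1,0,0,2,0,0,0,-1])

```text
time: 2.62
ee_pos: [409.7, 332.3, 15.8]
orientation: [-0.003, 0.88, -0.475, 0.0]
force: [-0.1, -0.2, -0.4]
opening: 85.2
```

```bash
python3 - <<'E'
from h import *
go(409.5,328.3,11,-57)
E
```

```text
t 2.62 pos [409.7 332.3  15.8] yaw -56.7 tilt 0.35 op 85.2 F [-0.1 -0.2 -0.4]
tool delta [3.3 2.4 4.8] rot [-0.33  0.14  0.26] | in target-yaw frame [3.3 2.3 4.8]
```

Request:
servo_tool(motion=[3.3,2.3,4.5,-0.3,0,0.3,-1,0,0,0,0,0,0,0,0,0,0,0,0,0,1,0,0,0,0,0,0,1,0,0,0,0,0,0,1,0,0,0,0,0,0,1,0,0,0,0,0,0,1,0,0,0,0,0,0,1,0,0,0,0,0,0,1], force=60)

```text
time: 3.37
ee_pos: [410.4, 329.9, 14.7]
orientation: [-0.003, 0.879, -0.477, -0.001]
force: [-0.0, 1.0, -1.6]
opening: 38.9
```

```bash
python3 - <<'E'
from h import *
go(409.5,328.3,160,-57)
E
```

```text
t 3.37 pos [410.4 329.9  14.7] yaw -57.0 tilt 0.33 op 38.9 F [-0.   1.  -1.6]
tool delta [   0.3    1.  -145.3] rot [-0.24  0.23 -0.03] | in target-yaw frame [   0.8    1.6 -145.3]
```

Request:
servo_tool(motion=[0,0,-10,0,0,0,1,0,0,-20,0,0,0,1,0,0,-25,0,0,0,1,0,0,-25,0,0,0,1,0,0,-25,0,0,6.9,1,0,0,-25,0,0,6.9,1,0,0,0,0,0,6.9,1,0,0,0,0,0,6.9,1,0,0,0,0,0,0,1])

```text
time: 4.12
ee_pos: [408.0, 326.0, 151.5]
orientation: [0.002, 0.733, -0.681, -0.002]
force: [0.2, 0.3, -4.0]
opening: 39.3
```

```bash
python3 - <<'E'
from h import *
go(609.5,-90.4,130,-84.5)
E
```

```text
t 4.12 pos [408.  326.  151.5] yaw -85.8 tilt 0.31 op 39.3 F [ 0.2  0.3 -4. ]
tool delta [ 430.  -170.5   20.8] rot [ 0.31 -0.03 -1.29] | in target-yaw frame [ 433.8 -160.7   21.5]
```

Request:
servo_tool(motion=[15,-6,0,0,0,-1.3,1,28,-10,0,0,0,0,1,34,-13,0,0,0,0,1,34,-13,0,0,0,0,1,34,-13,0,0,0,0,1,34,-13,0,0,0,0,1,34,-13,0,0,0,0,1,34,-13,0,0,0,0,1,34,-13,0,0,0,0,1,34,-13,0,0,0,0,1])

```text
time: 4.95
ee_pos: [564.2, 19.2, 148.8]
orientation: [0.005, 0.759, -0.651, -0.005]
force: [1.0, 1.0, -3.1]
opening: 39.1
```

```bash
python3 - <<'E'
from h import *
go(609.5,-90.4,130,-84.5)
E
```

```text
t 4.95 pos [564.2  19.2 148.8] yaw -81.3 tilt 0.75 op 39.1 F [ 1.   1.  -3.1]
tool delta [115.2 -28.5  18.3] rot [0.74 0.04 3.19] | in target-yaw frame [113.4 -34.6  18.8]
```

Request:
servo_tool(motion=[30,-8,0,0.5,0,3,1,28,-8,0,0,0,0,1,20,-6,0,0,0,0,1,10,-4,10,0,0,0,1,0,0,10,0,0,0,1,0,0,0,0,0,0,1])

```text
time: 5.45
ee_pos: [600.8, -77.9, 123.9]
orientation: [0.005, 0.745, -0.667, -0.004]
force: [-1.2, 0.7, -4.7]
opening: 39.5
```

```bash
python3 - <<'E'
from h import *
go(609.5,-90.4,15.5,-84.5)
snap('top','t2');s=snap('scene','s2')
snap('wrist','w2')
E
```

```text
t 5.45 pos [600.8 -77.9 123.9] yaw -83.6 tilt 0.77 op 39.5 F [-1.2  0.7 -4.7]
tool delta [ 13.4  -8.7 108.3] rot [ 0.77 -0.03  0.87] | in target-yaw frame [ 13.3  -7.5 108.4]
```

View pics/w2.png

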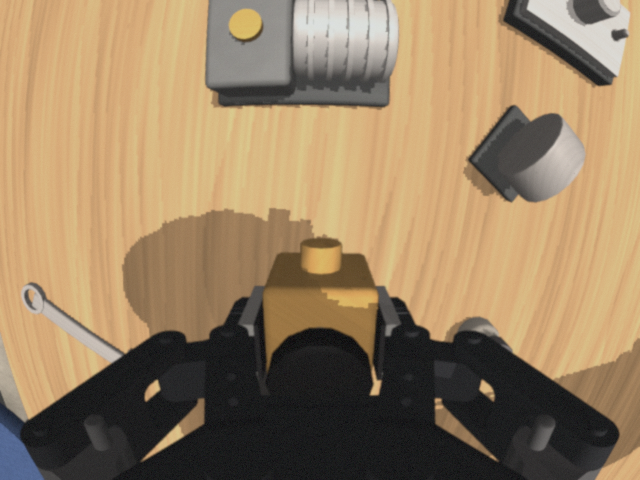

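Request:
servo_tool(motion=[9,-5,15,0.7,0,0.9,1,4,-3,18,0,0,0,1,0,0,18,0,0,0,1,0,0,16,0,0,0,1,0,0,12,0,0,0,1,0,0,8,0,0,0,1,0,0,0,0,0,0,1])

```text
time: 6.18
ee_pos: [615.2, -82.7, 45.1]
orientation: [-0.005, 0.745, -0.667, 0.006]
force: [-0.4, 0.6, -3.4]
opening: 39.3
```

```bash
python3 - <<'E'
from h import *
go(609.5,-90.4,15.5,-84.5)
E
```

```text
t 6.18 pos [615.2 -82.7  45.1] yaw -83.7 tilt 0.94 op 39.3 F [-0.4  0.6 -3.4]
tool delta [ 7.   7.  29.5] rot [-0.93 -0.11  0.83] | in target-yaw frame [ 7.1  6.4 29.6]
```

Request:
servo_tool(motion=[5,4,9,-0.8,0,0.8,1,2,2,8,0,0,0,1,0,0,5,0,0,0,1,0,0,0,0,0,0,1])

```text
time: 6.52
ee_pos: [611.1, -90.2, 24.1]
orientation: [-0.001, 0.741, -0.672, 0.003]
force: [-0.2, 0.3, -3.7]
opening: 39.4
```

```bash
python3 - <<'E'
from h import *
go(609.5,-90.4,15.5,-84.5)
E
```

```text
t 6.52 pos [611.1 -90.2  24.1] yaw -84.4 tilt 0.31 op 39.4 F [-0.2  0.3 -3.7]
tool delta [-0.   1.6  8.6] rot [-0.27 -0.14  0.07] | in target-yaw frame [0.  1.6 8.6]
```

Request:
servo_tool(motion=[0,1.5,4,-0.2,0,0,1,0,0,3,0,0,0,1,0,0,2,0,0,0,1,0,0,1,0,0,0,1,0,0,0,0,0,0,1])

```text
time: 6.93
ee_pos: [610.4, -90.8, 15.0]
orientation: [-0.0, 0.741, -0.672, 0.002]
force: [0.8, -1.0, -3.1]
opening: 39.1
```

```bash
python3 - <<'E'
from h import *
go(609.5,-90.4,15.5,-84.5)
E
```

```text
t 6.93 pos [610.4 -90.8  15. ] yaw -84.4 tilt 0.26 op 39.1 F [ 0.8 -1.  -3.1]
tool delta [-0.5  0.9 -0.5] rot [-0.18 -0.19  0.07] | in target-yaw frame [-0.5  0.9 -0.5]
```

Not yet in contact (full weight still read), so I'll lower in small steps.

Request:
servo_tool(motion=[0,0,0.7,0,0,0,1,0,0,0.7,0,0,0,1,0,0,0,0,0,0,1])

```text
time: 7.18
ee_pos: [610.8, -90.9, 15.0]
orientation: [-0.0, 0.741, -0.672, 0.003]
force: [0.4, 0.4, -3.6]
opening: 39.1
```

```bash
python3 - <<'E'
from h import *
go(609.5,-90.4,15.5,-84.5)
E
```

```text
t 7.18 pos [610.8 -90.9  15. ] yaw -84.4 tilt 0.32 op 39.1 F [ 0.4  0.4 -3.6]
tool delta [-0.6  1.2 -0.5] rot [-0.24 -0.21  0.09] | in target-yaw frame [-0.6  1.2 -0.5]
```

Request:
servo_tool(motion=[0,0,2,0,0,0,1,0,0,1.5,0,0,0,1,0,0,0,0,0,0,1])

```text
time: 7.43
ee_pos: [611.3, -90.9, 15.2]
orientation: [-0.001, 0.741, -0.671, 0.004]
force: [0.1, 0.5, -3.9]
opening: 39.0
```

Request:
servo_tool(motion=[0,0,3,0,0,0,1,0,0,3,0,0,0,1])

```text
time: 7.6
ee_pos: [612.0, -91.3, 14.7]
orientation: [-0.0, 0.741, -0.671, 0.005]
force: [-12.6, 4.7, 20.3]
opening: 39.2
```

```bash
python3 - <<'E'
from h import *
go(609.5,-90.4,15.5,-84.5)
snap('wrist','w3')
E
```

```text
t 7.6 pos [612.  -91.3  14.7] yaw -84.3 tilt 0.57 op 39.2 F [-12.6   4.7  20.3]
tool delta [-1.1  2.3 -0.9] rot [-0.41 -0.39  0.21] | in target-yaw frame [-1.1  2.4 -0.8]
```

View pics/w3.png

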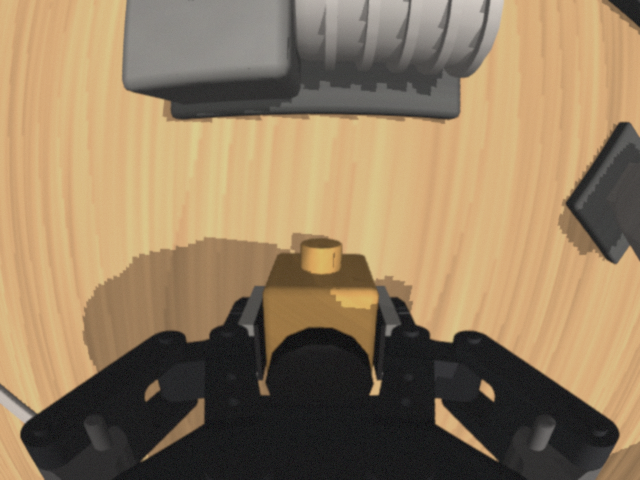

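Now in contact. Releasing.

Request:
servo_tool(motion=[0,1,-0.5,0,0,0,0.2,0,0,0,0,0,0,0,0,0,0,0,0,0,-1,0,0,0,0,0,0,-1,0,0,0,0,0,0,-1,0,0,0,0,0,0,-1])

```text
time: 8.15
ee_pos: [613.5, -91.5, 17.1]
orientation: [-0.002, 0.742, -0.671, 0.008]
force: [0.2, -0.2, -0.2]
opening: 85.2
```

```bash
python3 - <<'E'
from h import *
go(609.5,-90.4,150,-84.5)
snap('wrist','w4')
E
```

```text
t 8.15 pos [613.5 -91.5  17.1] yaw -84.3 tilt 0.92 op 85.2 F [ 0.2 -0.2 -0.2]
tool delta [  -0.4    2.1 -132.9] rot [-0.79 -0.47  0.25] | in target-yaw frame [  -1.5    3.9 -132.9]
```

View pics/w4.png

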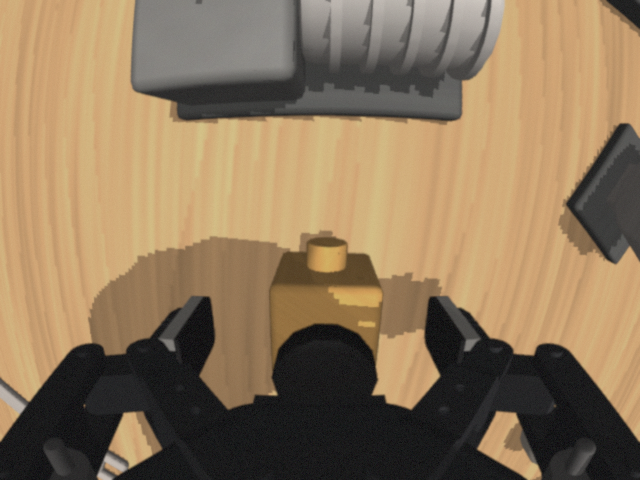

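Request:
servo_tool(motion=[0,0,-12,-0.5,-0.5,0,-1,0,0,-25,0,0,0,-1,0,0,-25,0,0,0,-1,0,0,-30,0,0,0,-1,0,0,-30,0,0,-7,-1,0,0,-15,0,0,-7,-1,0,0,0,0,0,-7,-1,0,0,0,0,0,-7,-1,0,0,0,0,0,-7,-1,0,0,0,0,0,-7,-1])

```text
time: 9.03
ee_pos: [612.5, -92.6, 158.9]
orientation: [-0.0, 0.936, -0.353, 0.001]
force: [0.1, 0.5, -0.1]
opening: 85.2
```

Request:
servo_tool(motion=[0,0,0,0,0,-7,-1,0,0,0,0,0,-7,-1,0,0,0,0,0,-7,-1,0,0,0,0,0,-7,-1,0,0,0,0,0,0,-1])

```text
time: 9.45
ee_pos: [612.8, -92.9, 158.6]
orientation: [-0.0, 0.994, -0.108, 0.001]
force: [-0.6, -0.2, 0.3]
opening: 85.4
```

```bash
python3 - <<'E'
from h import *
go(410.5,-290.3,170,-14)
E
```

```text
t 9.45 pos [612.8 -92.9 158.6] yaw -12.5 tilt 0.12 op 85.4 F [-0.6 -0.2  0.3]
tool delta [-155.   236.4  -11.9] rot [-0.04 -0.11  1.54] | in target-yaw frame [-148.6  240.5  -11.4]
```

Request:
servo_tool(motion=[-15,24,0,0,0,1.5,-1,-20,34,0,0,0,0,-1,-20,34,0,0,0,0,-1,-20,34,0,0,0,0,-1,-20,34,0,0,0,0,-1,-20,32,-10,0,0,0,-1,-14,20,0,0,0,0,-1,0,0,0,0,0,0,-1])

```text
time: 10.12
ee_pos: [427.7, -271.1, 165.9]
orientation: [0.001, 0.991, -0.136, -0.0]
force: [-0.1, 0.8, 0.1]
opening: 85.4
```

```bash
python3 - <<'E'
from h import *
go(410.5,-290.3,170,-14)
E
```

```text
t 10.12 pos [ 427.7 -271.1  165.9] yaw -15.6 tilt 0.08 op 85.4 F [-0.1  0.8  0.1]
tool delta [-11.4  23.1  -4.1] rot [ 0.07  0.04 -1.63] | in target-yaw frame [-12.   22.8  -4.1]
```

Request:
servo_tool(motion=[-7,13,-4,0,0,-1.6,-1,-4,9,0,0,0,0,-1,0,0,0,0,0,0,-1,0,0,0,0,0,0,-1])

```text
time: 10.45
ee_pos: [409.9, -291.4, 170.6]
orientation: [0.001, 0.992, -0.13, 0.001]
force: [0.5, -0.5, -0.2]
opening: 85.3
```

```bash
python3 - <<'E'
from h import *
go(410.5,-290.3,170,-14)
snap('wrist','w5');snap('top','t5')
E
```

```text
t 10.45 pos [ 409.9 -291.4  170.6] yaw -14.9 tilt 0.12 op 85.3 F [ 0.5 -0.5 -0.2]
tool delta [ 0.3 -1.2  0.6] rot [ 0.06 -0.1  -0.91] | in target-yaw frame [ 0.3 -1.2  0.6]
```

View pics/w5.png

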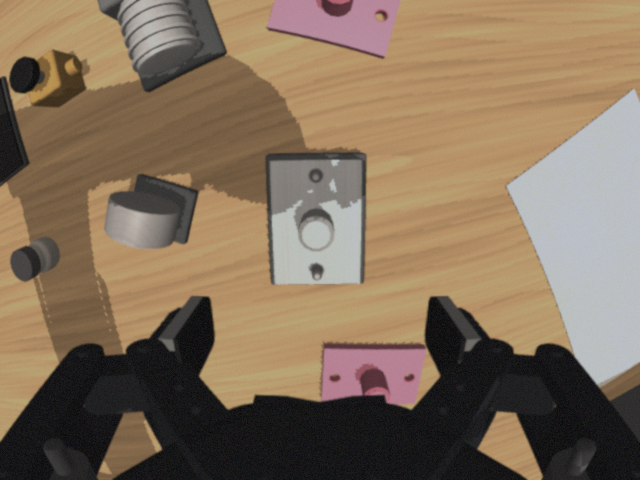

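View pics/t5.png

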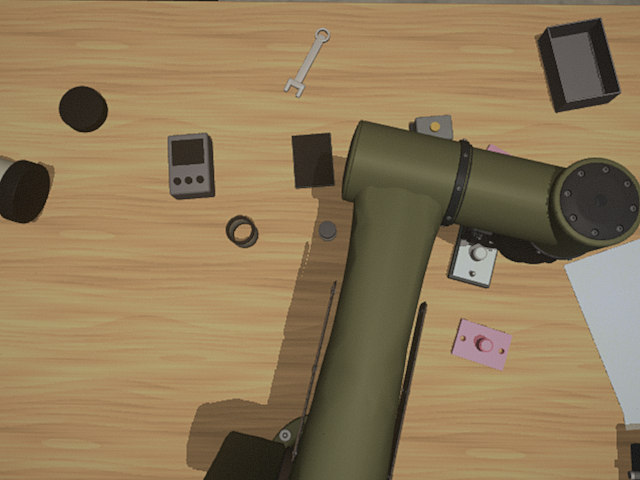

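The wrist view shows the plate aligned with the jaws: boss top at (316,233), pins at (316,175) and (317,269). The valve is upright at upper left.

```bash
python3 - <<'E'
from h import *
s=load('w5')
f=lambda u,v,z:onz(s,u,v,z,True)
p1,p2=f(316,175,45),f(317,268,45)
print('boss',f(316.5,233,64).round(1),'pins',p1.round(1),p2.round(1),(p1+p2)[:2]/2,'ang',np.degrees(np.arctan2(*(p1-p2)[1::-1])),np.linalg.norm(p1-p2))
C=[f(*p,30) for p in[(268,156),(365,156),(363,284),(273,284)]];print(np.round(C,1).tolist(),np.mean(C,0))
E
```

```text
boss [ 414.9 -290.6   64. ] pins [ 452.1 -300.    45. ] [ 383.6 -282.4   45. ] [ 417.85866526 -291.22176205] ang -14.405137607526292 70.77130436936575
[[474.7, -268.1, 30.0], [455.6, -339.4, 30.0], [355.1, -313.9, 30.0], [374.2, -242.2, 30.0]] [ 414.90050045 -290.91858667   30.        ]
```

Request:
servo_tool(motion=[2,-1,15,0,0,-0.6,-1,1,0,20,0,0,0,-1,0,0,20,0,0,0,-1,0,0,18,0,0,0,-1,0,0,10,0,0,0,-1,0,0,2,0,0,0,-1])

```text
time: 11.05
ee_pos: [417.4, -288.2, 82.1]
orientation: [0.001, 0.992, -0.123, 0.001]
force: [0.5, -0.4, 0.4]
opening: 85.3
```

```bash
python3 - <<'E'
from h import *
go(412.5,-290.7,36,-14.3)
E
```

```text
t 11.05 pos [ 417.4 -288.2   82.1] yaw -14.2 tilt 0.17 op 85.3 F [ 0.5 -0.4  0.4]
tool delta [-4.3  3.6 46.1] rot [ 0.05 -0.17  0.12] | in target-yaw frame [-4.1  3.6 46.1]
```

Request:
servo_tool(motion=[-3,2.5,12,0,0,0,-1,-1,1,12,0,0,0,-1,0,0,10,0,0,0,-1,0,0,6,0,0,0,-1,0,0,2,0,0,0,-1,0,0,0,0,0,0,-1])

```text
time: 11.55
ee_pos: [413.4, -290.7, 37.1]
orientation: [0.001, 0.992, -0.123, 0.002]
force: [0.7, 0.5, 0.4]
opening: 85.3
```

```bash
python3 - <<'E'
from h import *
go(412.5,-290.7,36,-14.3)
snap('wrist','w6')
E
```

```text
t 11.55 pos [ 413.4 -290.7   37.1] yaw -14.2 tilt 0.24 op 85.3 F [0.7 0.5 0.4]
tool delta [-0.9  0.2  1.1] rot [ 0.08 -0.22  0.14] | in target-yaw frame [-0.9  0.3  1.1]
```

View pics/w6.png

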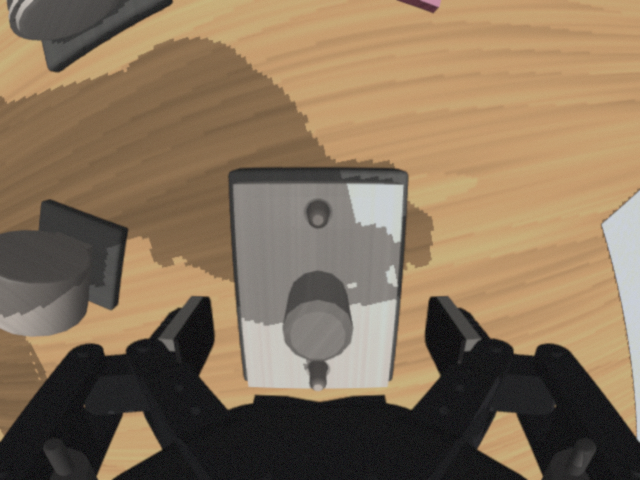

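Boss at column 318, mid-jaw is 320. Closing.

Request:
servo_tool(motion=[0,0,0,0,0,0,0,0,0,0,0,0,0,1,0,0,0,0,0,0,1,0,0,0,0,0,0,1,0,0,0,0,0,0,1,0,0,0,0,0,0,1,0,0,0,0,0,0,1,0,0,0,0,0,0,1], force=70)

```text
time: 12.27
ee_pos: [415.2, -291.4, 40.3]
orientation: [0.002, 0.992, -0.123, 0.004]
force: [-0.1, -0.6, 0.7]
opening: 23.8
```

```bash
python3 - <<'E'
from h import *
go(412.5,-290.7,90,-14.3)
E
```

```text
t 12.27 pos [ 415.2 -291.4   40.3] yaw -14.2 tilt 0.53 op 23.8 F [-0.1 -0.6  0.7]
tool delta [ -2.3   0.1 -49.7] rot [ 0.11 -0.52  0.14] | in target-yaw frame [ -2.8   0.  -49.7]
```

Request:
servo_tool(motion=[0,0,-4,0,0,0,1,0,0,-5,0,0,0,1,0,0,-5,0,0,0,1])

```text
time: 12.52
ee_pos: [414.0, -290.2, 52.4]
orientation: [0.0, 0.992, -0.123, 0.003]
force: [1.8, -0.4, -4.7]
opening: 23.6
```

```bash
python3 - <<'E'
from h import *
go(415.2,-291.4,90,-14.2)
snap('wrist','w7')
E
```

```text
t 12.52 pos [ 414.  -290.2   52.4] yaw -14.2 tilt 0.31 op 23.6 F [ 1.8 -0.4 -4.7]
tool delta [  1.6   0.8 -37.6] rot [ 0.   -0.31  0.02] | in target-yaw frame [  1.4   0.8 -37.6]
```

View pics/w7.png

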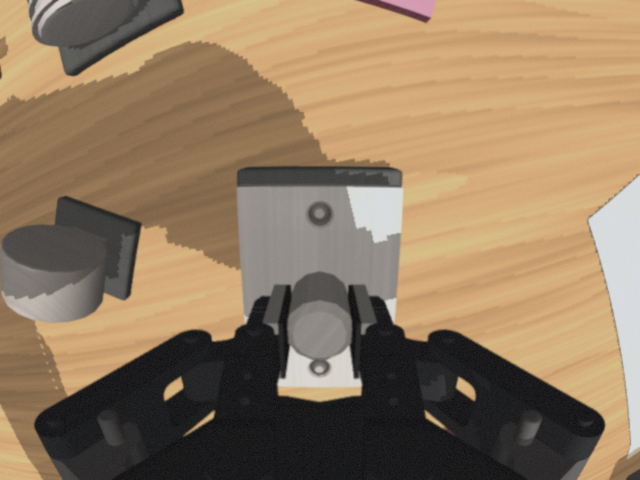

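The plate is lifting with the gripper: its pins are now nearly flush. I'll continue straight up.

Request:
servo_tool(motion=[1,0.5,-5,0,-0.2,0,1,0,0,-6,0,0,0,1,0,0,-6,0,0,0,1,0,0,-6,0,0,0,1,0,0,-10,0,0,0,1,0,0,-20,0,0,0,1,0,0,-25,0,0,0,1,0,0,-25,0,0,0,1,0,0,-20,0,0,0,1,0,0,0,0,0,0,1])

```text
time: 13.4
ee_pos: [413.3, -291.5, 187.5]
orientation: [0.001, 0.992, -0.124, 0.0]
force: [0.6, 0.0, -2.3]
opening: 23.6
```

```bash
python3 - <<'E'
from h import *
go(598.1,28.9,150,5.5)
snap('wrist','w8');s=snap('scene','s8')
E
```

```text
t 13.4 pos [ 413.3 -291.5  187.5] yaw -14.2 tilt 0.12 op 23.6 F [ 0.6  0.  -2.3]
tool delta [ 100.5 -356.1   37. ] rot [  0.12  -0.03 -19.71] | in target-yaw frame [ 214.6 -301.3   37.5]
```

View pics/w8.png

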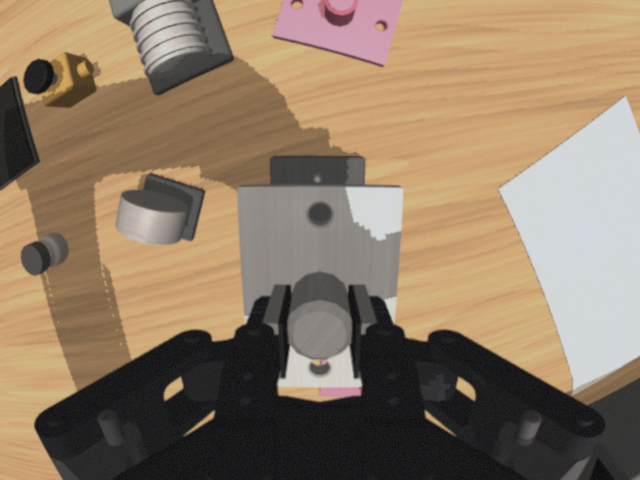

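View pics/s8.png

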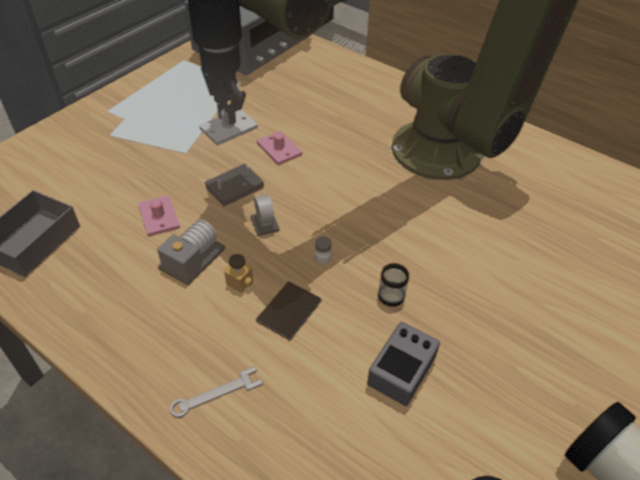

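Request:
servo_tool(motion=[0,0,0,0,0,-6.5,1,0,0,0,0,0,-6.5,1,0,0,0,0,0,-6.5,1,12,-17,0,0,0,0,1,18,-26,0,0,0,0,1,22,-31,0,0,0,0,1,22,-31,0,0,0,0,1,22,-31,0,0,0,0,1,22,-31,0,0,0,0,1,22,-31,0,0,0,0,1])

```text
time: 14.33
ee_pos: [525.0, -72.9, 165.9]
orientation: [-0.005, 0.999, 0.049, -0.013]
force: [1.7, 0.0, -3.1]
opening: 23.7
```

```bash
python3 - <<'E'
from h import *
go(598.1,28.9,130,5.5)
E
```

```text
t 14.33 pos [525.  -72.9 165.9] yaw 5.7 tilt 1.62 op 23.7 F [ 1.7  0.  -3.1]
tool delta [ 83.8 -93.7  34.7] rot [-0.62  1.5   0.17] | in target-yaw frame [ 82.6 -94.4  35.9]
```

Request:
servo_tool(motion=[20,-24,0,-0.5,1.2,0,1,20,-24,0,0,0,0,1,18,-20,0,0,0,0,1,10,-12,0,0,0,0,1,5,-6,0,0,0,0,1,0,0,0,0,0,0,1])

```text
time: 14.83
ee_pos: [588.3, 32.3, 151.7]
orientation: [-0.001, 0.999, 0.053, -0.012]
force: [-0.5, -0.3, -3.2]
opening: 23.2
```

```bash
python3 - <<'E'
from h import *
go(598.1,28.9,70,5.5)
snap('wrist','w9')
E
```

```text
t 14.83 pos [588.3  32.3 151.7] yaw 6.1 tilt 1.33 op 23.2 F [-0.5 -0.3 -3.2]
tool delta [11.3  4.7 81.5] rot [-0.14  1.32  0.62] | in target-yaw frame [ 9.5  4.3 81.7]
```

View pics/w9.png

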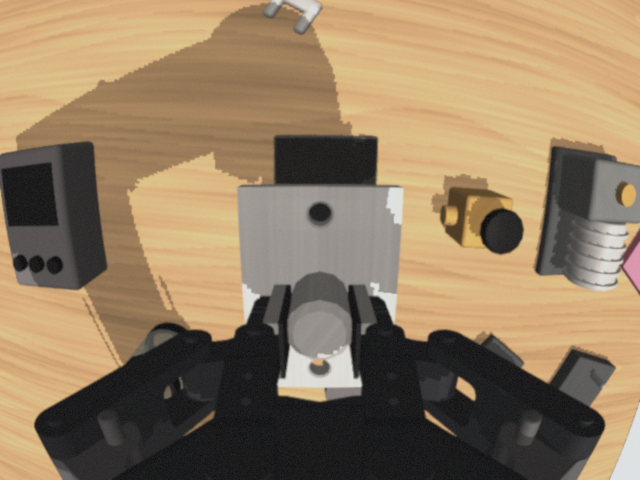

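```bash
python3 - <<'E'
from h import *
s=load('w9')
a,b=onz(s,275,137,12,True),onz(s,378,137,12,True);print(a.round(1),b.round(1),np.linalg.norm(a-b),np.degrees(np.arctan2(*(a-b)[1::-1]))-90, ((a+b)/2)[:2]-55*np.array([np.cos(.096),np.sin(.096)]))
# expected TCP ray of boss: boss top z
h=onz(s,320,213,151.7-20.3+10,True);print('hole far',h.round(1),'-> boss',h[:2]-38*np.array([np.cos(.106),np.sin(.106)]))
v=onz(s,501,231,72,True);print('valve knob',v.round(1))
go(598.1,28.9,40,5.5)
E
```

```text
[652.   73.1  12. ] [660.5  -3.7  12. ] 77.28856520058181 6.32672526657619 [601.46212396  29.43195673]
hole far [625.5  36.2 141.4] -> boss [587.69541427  32.1717206 ]
valve knob [612.6 -86.7  72. ]
t 14.88 pos [587.7  31.6 151.5] yaw 6.1 tilt 1.38 op 23.4 F [-0.2 -0.8 -4.1]
tool delta [ 12.7   4.1 111.2] rot [-0.14  1.37  0.59] | in target-yaw frame [ 10.    3.7 111.5]
```

Request:
servo_tool(motion=[7,3,10,0,1,0,1,4,1,16,0,0.3,0,1,0,0,18,0,0,0,1,0,0,18,0,0,0,1,0,0,14,0,0,0,1,0,0,6,0,0,0,1,0,0,0,0,0,0,1])

```text
time: 15.47
ee_pos: [594.9, 21.1, 64.6]
orientation: [-0.001, 0.999, 0.05, -0.002]
force: [0.2, 1.1, -2.0]
opening: 23.6
```

```bash
python3 - <<'E'
from h import *
go(599.5,29,35,6)
E
```

```text
t 15.47 pos [594.9  21.1  64.6] yaw 5.7 tilt 0.22 op 23.6 F [ 0.2  1.1 -2. ]
tool delta [ 5.5 -7.4 29.6] rot [-0.09  0.2  -0.29] | in target-yaw frame [ 5.5 -7.4 29.6]
```

Request:
servo_tool(motion=[3,-4,6,0,0.2,0,1,2,-3,7,0,0,0,1,0,0,6,0,0,0,1,0,0,0,0,0,0,1])

```text
time: 15.8
ee_pos: [600.1, 27.9, 46.5]
orientation: [-0.001, 0.999, 0.049, 0.002]
force: [-0.4, -0.5, -4.2]
opening: 23.9
```

```bash
python3 - <<'E'
from h import *
go(599.5,29,33,6)
E
```

```text
t 15.8 pos [600.1  27.9  46.5] yaw 5.6 tilt 0.21 op 23.9 F [-0.4 -0.5 -4.2]
tool delta [-0.5 -1.2 13.5] rot [-0.09 -0.2  -0.39] | in target-yaw frame [-0.5 -1.2 13.5]
```

Request:
servo_tool(motion=[0,-1,5,0,-0.2,0,1,0,0,4,0,0,0,1,0,0,3,0,0,0,1,0,0,2,0,0,0,1])

```text
time: 16.13
ee_pos: [601.1, 29.6, 32.8]
orientation: [-0.001, 0.999, 0.049, 0.001]
force: [0.2, 0.2, -2.5]
opening: 23.6
```

```bash
python3 - <<'E'
from h import *
go(599.5,29,33,6)
E
```

```text
t 16.13 pos [601.1  29.6  32.8] yaw 5.7 tilt 0.15 op 23.6 F [ 0.2  0.2 -2.5]
tool delta [-1.6  0.4 -0.2] rot [-0.09 -0.12 -0.34] | in target-yaw frame [-1.6  0.4 -0.2]
```

Request:
servo_tool(motion=[-1,0,2,0,0,0,1,0,0,2,0,0,0,1])

```text
time: 16.3
ee_pos: [601.2, 29.5, 32.3]
orientation: [-0.0, 0.999, 0.05, 0.002]
force: [-10.0, 1.3, 10.9]
opening: 23.8
```

Contact at TCP height 32.3, as predicted. Releasing.

Request:
servo_tool(motion=[0,0,-0.5,0,0,0,0.5,0,0,0,0,0,0,0.2,0,0,0,0,0,0,-1,0,0,0,0,0,0,-1,0,0,0,0,0,0,-1,0,0,-5,0,0,0,-1,0,0,-15,0,0,0,-1,0,0,-25,0,0,0,-1,0,0,-30,0,0,0,-1,0,0,-35,0,0,0,-1])

```text
time: 17.13
ee_pos: [597.4, 28.5, 140.2]
orientation: [0.001, 0.999, 0.05, -0.003]
force: [0.6, 0.2, 0.2]
opening: 85.2
```

```bash
python3 - <<'E'
from h import *
go(448,160.5,130)
snap('wrist','w10')
E
```

```text
t 17.13 pos [597.4  28.5 140.2] yaw 5.7 tilt 0.37 op 85.2 F [0.6 0.2 0.2]
tool delta [-135.5 -146.3   10.8] rot [0.09 0.36 0.  ] | in target-yaw frame [-135.5 -146.2   10.2]
```

View pics/w10.png

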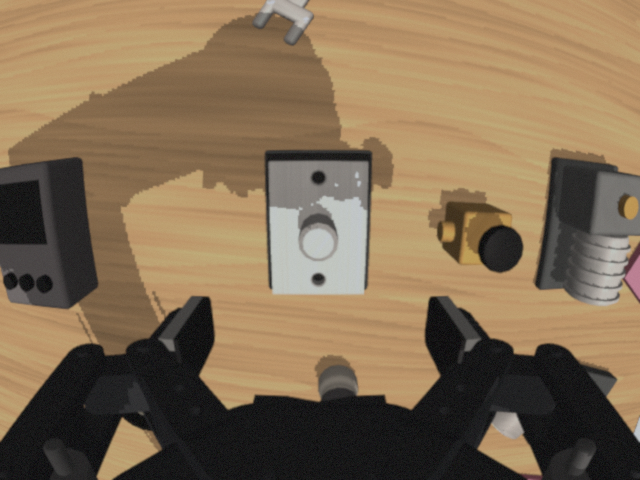

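The plate sits on the stand with an even margin. I'll measure it and head for the tube.

```bash
python3 - <<'E'
from h import *
s=load('w10');f=lambda u,v,z:onz(s,u,v,z,True).round(1)
print('boss',f(318.5,241,56),'holes',f(318,178,22),f(318.5,279,22),'plate far',f(269,159,22),f(371,158,22),'stand far',f(265,152,12),f(371,151,12))
E
```

```text
boss [601.8  29.5  56. ] holes [637.8  33.5  22. ] [562.6  25.6  22. ] plate far [648.1  69.   22. ] [655.9  -2.   22. ] stand far [652.3  73.6  12. ] [660.7  -2.9  12. ]
```

Request:
servo_tool(motion=[-15,-16,0,0,0.3,0,-1,-25,-27,0,0,0,0,-1,-25,-27,0,0,0,0,-1,-25,-27,0,0,0,0,-1,-20,-22,0,0,0,0,-1,-10,-10,0,0,0,0,-1,0,0,0,0,0,0,-1])

```text
time: 17.77
ee_pos: [467.7, 148.1, 156.2]
orientation: [-0.001, 0.999, 0.048, 0.013]
force: [0.3, 0.2, -0.1]
opening: 85.3
```

```bash
python3 - <<'E'
from h import *
go(448,160.5,140,6)
s=snap('wrist','w11');snap('top','t11')
E
```

```text
t 17.77 pos [467.7 148.1 156.2] yaw 5.5 tilt 1.55 op 85.3 F [ 0.3  0.2 -0.1]
tool delta [-18.9 -14.1  15.7] rot [-0.09 -1.54 -0.54] | in target-yaw frame [-18.3 -14.3  16.2]
```

View pics/w11.png

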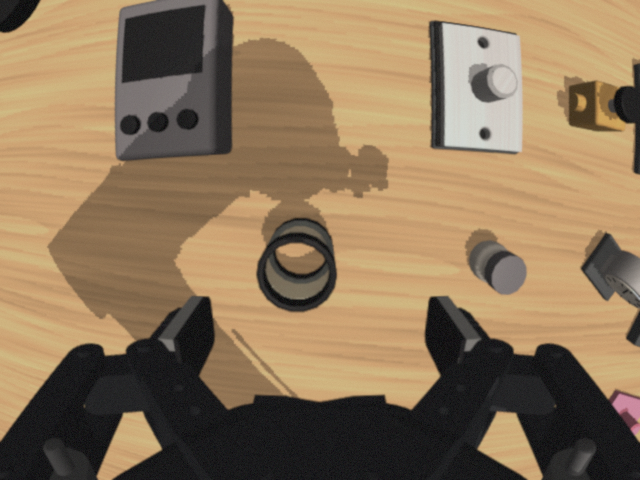

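View pics/t11.png

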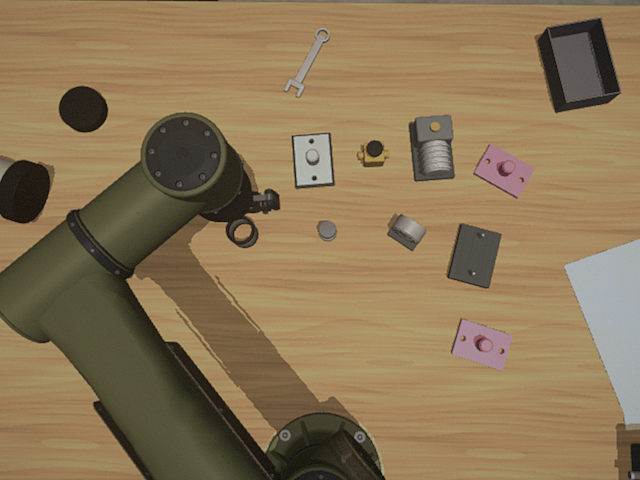

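Top and wrist views: the plate lies within about 2 mm of the stand centre. Tube top ring at (297,272).

```bash
python3 - <<'E'
from h import *
s=load('w11');f=lambda u,v,z:onz(s,u,v,z,True).round(1)
print('tube',f(297,272,70)); 
print('edges',f(257.5,272,70),f(336,272,70),f(297,234,70),f(297,310,70))
print('plate boss',f(500,82,56))
go(449.5,161,60,6)
E
```

```text
tube [452.1 161.7  70. ]
edges [449.4 187.8  70. ] [454.6 136.3  70. ] [477.5 163.7  70. ] [424.9 159.6  70. ]
plate boss [597.8  33.2  56. ]
t 17.87 pos [469.1 147.  156.2] yaw 5.4 tilt 1.54 op 85.3 F [ 0.4 -0.6 -0.3]
tool delta [-20.8 -15.7  95.6] rot [-0.04 -1.54 -0.62] | in target-yaw frame [-18.  -16.   96.2]
```

Request:
servo_tool(motion=[-9,-8,5,0,-1.3,-0.5,-1,-7,-6,10,0,0,0,-1,-2,-2,14,0,0,0,-1,0,0,16,0,0,0,-1,0,0,12,0,0,0,-1,0,0,0,0,0,0,-1])

```text
time: 18.37
ee_pos: [451.0, 159.5, 94.3]
orientation: [0.0, 0.999, 0.049, -0.0]
force: [-0.9, 0.1, 0.2]
opening: 85.7
```

```bash
python3 - <<'E'
from h import *
go(450,161.3,22,6)
E
```

```text
t 18.37 pos [451.  159.5  94.3] yaw 5.6 tilt 0.03 op 85.7 F [-0.9  0.1  0.2]
tool delta [-0.8 -1.9 72.3] rot [ 0.01  0.03 -0.38] | in target-yaw frame [-0.8 -1.9 72.3]
```

Request:
servo_tool(motion=[-1,-2,12,0,0,0,-1,0,0,15,0,0,0,-1,0,0,15,0,0,0,-1,0,0,12,0,0,0,-1,0,0,8,0,0,0,-1,0,0,3,0,0,0,-1,0,0,0,0,0,0,-1])

```text
time: 18.95
ee_pos: [450.7, 159.9, 23.4]
orientation: [0.001, 0.999, 0.047, -0.001]
force: [-0.3, -0.6, 0.7]
opening: 85.1
```

```bash
python3 - <<'E'
from h import *
go(450,161.3,22,6)
snap('wrist','w12')
E
```

```text
t 18.95 pos [450.7 159.9  23.4] yaw 5.4 tilt 0.18 op 85.1 F [-0.3 -0.6  0.7]
tool delta [-0.6 -1.5  1.4] rot [ 0.12  0.13 -0.59] | in target-yaw frame [-0.6 -1.5  1.4]
```

View pics/w12.png

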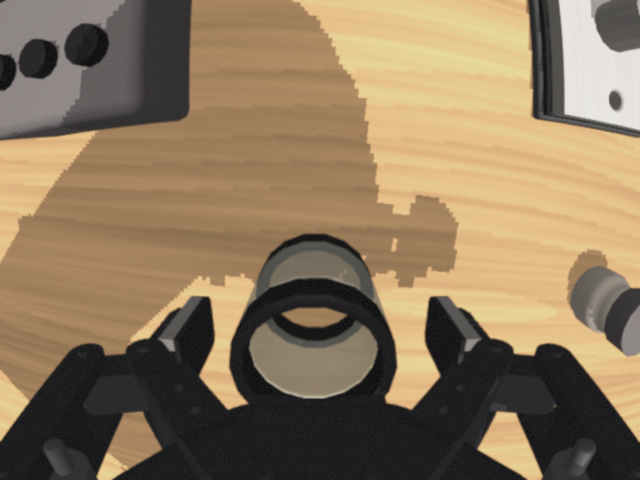

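Request:
servo_tool(motion=[-0.5,-2,1,0,0,0,-1,0,0,0,0,0,0,0,0,0,0,0,0,0,1,0,0,0,0,0,0,1,0,0,0,0,0,0,1,0,0,0,0,0,0,1,0,0,0,0,0,0,1], force=40)

```text
time: 19.58
ee_pos: [451.8, 163.4, 26.2]
orientation: [-0.0, 0.999, 0.047, 0.001]
force: [-0.3, 1.0, -2.0]
opening: 52.9
```

```bash
python3 - <<'E'
from h import *
go(450,161.3,170,6)
snap('wrist','w13')
E
```

```text
t 19.58 pos [451.8 163.4  26.2] yaw 5.4 tilt 0.18 op 52.9 F [-0.3  1.  -2. ]
tool delta [  -1.6    1.8 -143.8] rot [-0.04 -0.17 -0.57] | in target-yaw frame [  -2.     1.9 -143.8]
```

View pics/w13.png

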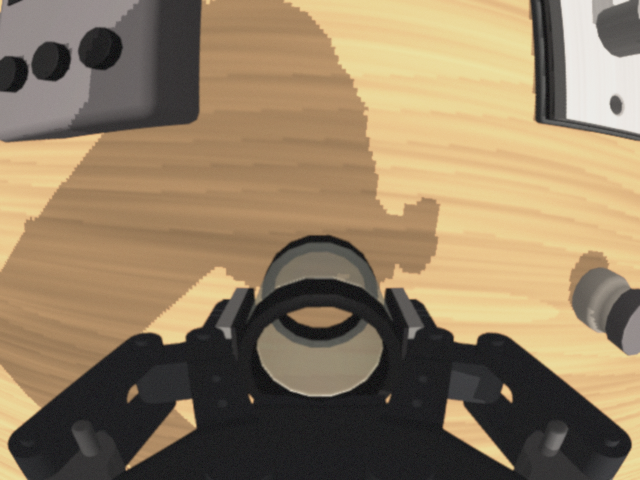

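```bash
python3 - <<'E'
from h import *
s=load('w13');st=ctrl.sense();f=lambda u,v,z:onz(s,u,v,z,True)
# outer front of top ring far edge (u=320,v=281) z=70; bottom ring far outer edge (320,236) z=0; inner ring near edge (320,396)?
a=np.radians(5.4);x=np.array([np.cos(a),np.sin(a)])
for n,p,off in [('top far outer',f(320,280,70.5),-27),('bottom far outer',f(320,236,0.5),-27),('inner top near',f(320,396,70.5),22)]:
    print(n,(p[:2]+off*x).round(1), 'rel tool x',((p[:2]+off*x-st['ee_pos'][:2])@x).round(1))
E
```

```text
top far outer [453.6 163.5] rel tool x 1.8
bottom far outer [448.4 163. ] rel tool x -3.4
inner top near [460.7 164.1] rel tool x 8.9
```

Request:
servo_tool(motion=[0,0,-6,0,0,0,1,0,0,-12,0,0,0,1,0,0,-22,0,0,0,1,0,0,-28,0,0,0,1,0,0,-28,0,0,0,1,0,0,-20,0,0,0,1,0,0,0,0,0,0,1])

```text
time: 20.22
ee_pos: [450.5, 161.6, 150.5]
orientation: [0.001, 0.999, 0.047, 0.0]
force: [-0.0, 0.0, -0.2]
opening: 53.2
```

```bash
python3 - <<'E'
from h import *
go(601,29.5,140,6)
E
```

```text
t 20.22 pos [450.5 161.6 150.5] yaw 5.4 tilt 0.12 op 53.2 F [-0.   0.  -0.2]
tool delta [137.4 145.6  10.9] rot [ 0.11 -0.04 -0.6 ] | in target-yaw frame [135.9 147.1  10.5]
```

Request:
servo_tool(motion=[14,15,0,0,0,-0.6,1,22,24,0,0,0,0,1,24,26,0,0,0,0,1,24,26,0,0,0,0,1,22,24,0,0,0,0,1,14,15,0,0,0,0,1,6,6,0,0,0,0,1,0,0,0,0,0,0,1])

```text
time: 20.88
ee_pos: [596.6, 35.3, 157.6]
orientation: [-0.002, 0.998, 0.055, 0.004]
force: [0.3, 1.1, -1.4]
opening: 53.4
```

```bash
python3 - <<'E'
from h import *
go(601,29.5,110,6)
E
```

```text
t 20.88 pos [596.6  35.3 157.6] yaw 6.3 tilt 0.5 op 53.4 F [ 0.3  1.1 -1.4]
tool delta [ 3.4  6.4 47.6] rot [-0.2  -0.46  0.3 ] | in target-yaw frame [ 3.8  6.2 47.6]
```

Request:
servo_tool(motion=[3,5,12,0,-0.4,0.3,1,1,2,12,0,0,0,1,0,0,12,0,0,0,1,0,0,8,0,0,0,1,0,0,0,0,0,0,1])

```text
time: 21.3
ee_pos: [599.3, 30.7, 108.2]
orientation: [-0.002, 0.999, 0.053, -0.001]
force: [0.1, -0.6, -1.4]
opening: 52.7
```

```bash
python3 - <<'E'
from h import *
go(601,29.5,90,6)
snap('wrist','w14');snap('scene','s14');s=snap('top','t14')
cv2.imwrite('pics/t14z.png',cv2.resize(s['pixels'][100:240,230:420,::-1],None,fx=4,fy=4,interpolation=2))
cv2.imwrite('pics/s14z.png',cv2.resize(load('s14')['pixels'][160:360,190:400,::-1],None,fx=3.5,fy=3,interpolation=2))
E
```

```text
t 21.3 pos [599.3  30.7 108.2] yaw 6.1 tilt 0.29 op 52.7 F [ 0.1 -0.6 -1.4]
tool delta [ 1.6  1.5 18.2] rot [-0.28  0.09  0.07] | in target-yaw frame [ 1.6  1.4 18.2]
```

View pics/w14.png

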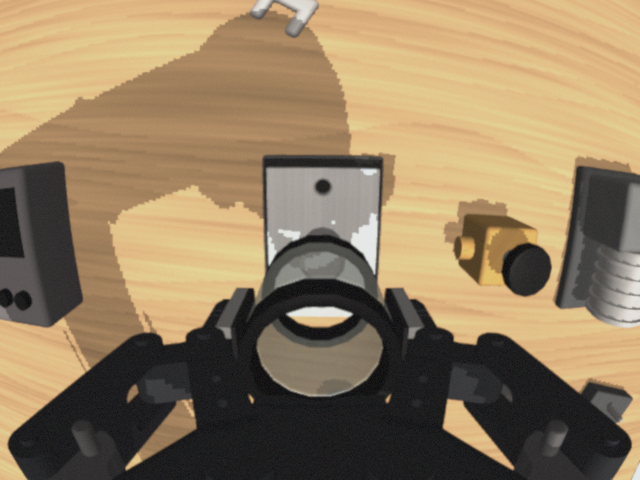

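View pics/s14z.png

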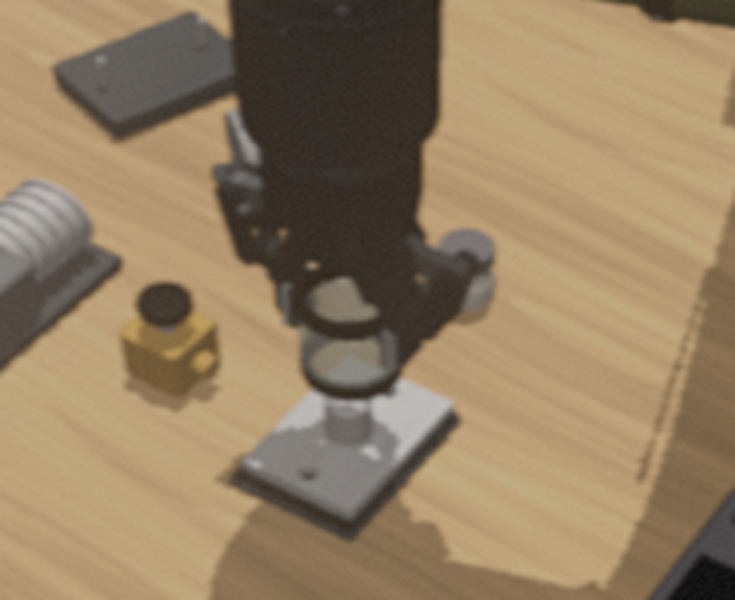

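The scene view shows the tube in line with the boss (both at zoom column ~349). Lowering.

Request:
servo_tool(motion=[1,1,8,-0.2,0,0,1,0.5,0.5,8,0,0,0,1,0,0,8,0,0,0,1,0,0,8,0,0,0,1,0,0,0,0,0,0,1])

```text
time: 21.87
ee_pos: [603.7, 30.2, 78.9]
orientation: [-0.001, 0.999, 0.054, 0.004]
force: [-0.1, -0.1, -1.8]
opening: 53.2
```

```bash
python3 - <<'E'
from h import *
go(601,29.5,50,6)
s=snap('scene','s15')
cv2.imwrite('pics/s15z.png',cv2.resize(load('s15')['pixels'][160:360,190:400,::-1],None,fx=3.5,fy=3,interpolation=2))
E
```

```text
t 21.87 pos [603.7  30.2  78.9] yaw 6.1 tilt 0.42 op 53.2 F [-0.1 -0.1 -1.8]
tool delta [-3.   0.5 28.9] rot [-0.09 -0.41  0.15] | in target-yaw frame [-2.8  0.4 28.9]
```

View pics/s15z.png

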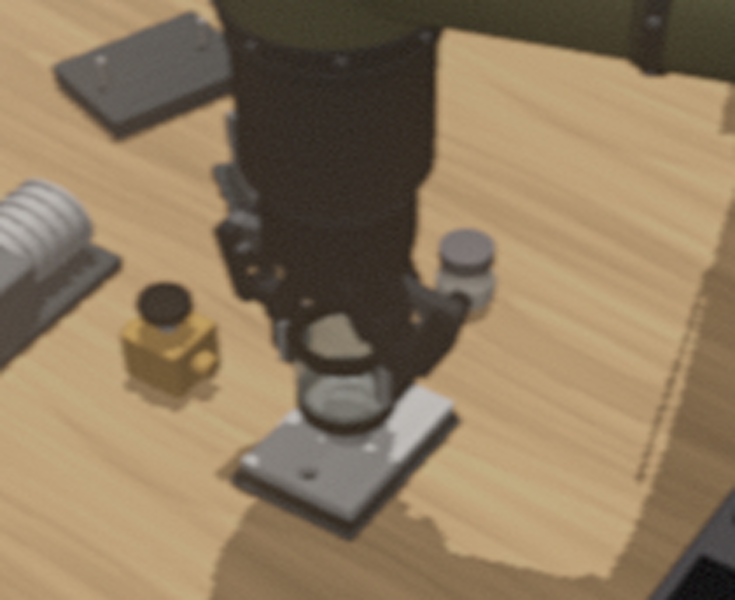

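Request:
servo_tool(motion=[-2.5,0.5,5,0,-0.4,0,1,-0.5,0,6,0,0,0,1,0,0,5,0,0,0,1,0,0,3,0,0,0,1])

```text
time: 22.25
ee_pos: [601.6, 29.2, 60.3]
orientation: [-0.001, 0.999, 0.054, 0.001]
force: [-0.5, 0.1, -0.9]
opening: 53.2
```

```bash
python3 - <<'E'
from h import *
go(601,29.5,48,6)
E
```

```text
t 22.25 pos [601.6  29.2  60.3] yaw 6.1 tilt 0.14 op 53.2 F [-0.5  0.1 -0.9]
tool delta [-0.6 -0.3 12.3] rot [-0.07 -0.12  0.14] | in target-yaw frame [-0.5 -0.4 12.3]
```

Request:
servo_tool(motion=[-0.5,0,5,0,0,0,1,0,0,4,0,0,0,1,0,0,3,0,0,0,1,0,0,2,0,0,0,1])

```text
time: 22.58
ee_pos: [601.4, 29.1, 47.5]
orientation: [-0.0, 0.999, 0.054, 0.002]
force: [-12.4, 2.7, 19.2]
opening: 53.1
```

Request:
servo_tool(motion=[-1,0,2,0,0,0,1,0,0,2,0,0,0,1])

```text
time: 22.75
ee_pos: [601.5, 29.1, 47.5]
orientation: [0.0, 0.999, 0.054, 0.003]
force: [-6.4, -0.0, 7.8]
opening: 53.5
```

```bash
python3 - <<'E'
from h import *
go(601,29.5,48,6)
E
```

```text
t 22.75 pos [601.5  29.1  47.5] yaw 6.2 tilt 0.39 op 53.5 F [-6.4 -0.   7.8]
tool delta [-0.5 -0.4 -0.5] rot [ 0.04 -0.39  0.25] | in target-yaw frame [-0.5 -0.4 -0.5]
```

Request:
servo_tool(motion=[0,0,-0.5,0,0,0,-0.4,0,0,0,0,0,0,-1,0,0,0,0,0,0,-1,0,0,0,0,0,0,-1,0,0,-8,0,0,0,-1,0,0,-15,0,0,0,-1,0,0,-25,0,0,0,-1,0,0,-30,0,0,0,-1,0,0,-30,0,0,0,-1,0,0,0,0,0,0,-1])

```text
time: 23.58
ee_pos: [600.0, 28.1, 160.9]
orientation: [0.001, 0.999, 0.054, 0.002]
force: [-0.2, -0.8, 1.3]
opening: 85.2
```

```bash
python3 - <<'E'
from h import *
go(456.4,-159.8,160,-123)
snap('wrist','w16');snap('scene','s16')
cv2.imwrite('pics/s16z.png',cv2.resize(load('s16')['pixels'][160:360,190:400,::-1],None,fx=3.5,fy=3,interpolation=2))
E
```

```text
t 23.58 pos [600.   28.1 160.9] yaw 6.2 tilt 0.28 op 85.2 F [-0.2 -0.8  1.3]
tool delta [-163.1  171.2    0.7] rot [ -0.16  -0.31 129.24] | in target-yaw frame [235.8  18.1   0.9]
```

View pics/w16.png

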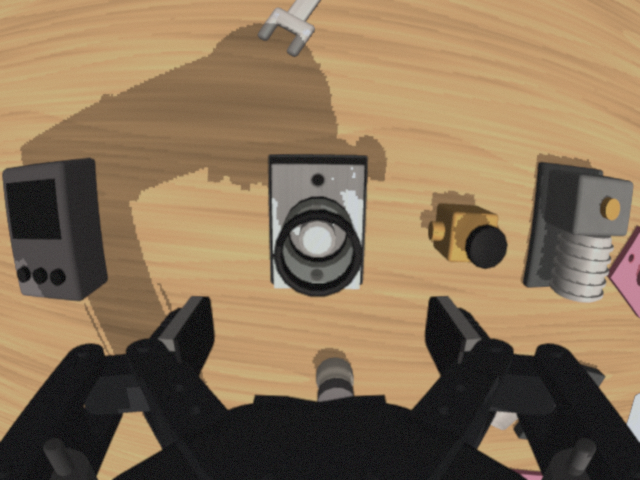

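View pics/s16z.png

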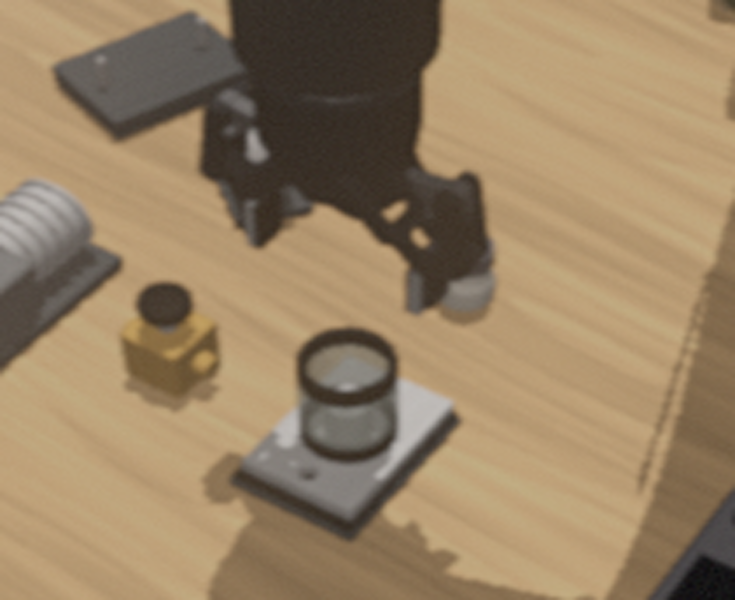

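The tube stands seated around the boss. I'll check concentricity and turn towards the gauge.

```bash
python3 - <<'E'
from h import *
s=load('w16');f=lambda u,v,z:onz(s,u,v,z,True).round(1)
print('tube top',f(274,252,92),f(362,252,92),f(318,209,92),f(318,296,92),'boss',f(318,238,56))
E
```

```text
tube top [599.7  55.3  92. ] [605.4   3.   92. ] [628.4  31.9  92. ] [574.2  26.1  92. ] boss [601.7  29.1  56. ]
```

Request:
servo_tool(motion=[0,0,0,0,0,7.1,-1,0,0,0,0,0,7.1,-1,0,0,0,0,0,7.1,-1,0,0,0,0,0,7.1,-1,0,0,0,0,0,7.1,-1,0,0,0,0,0,7.1,-1,0,0,0,0,0,7.1,-1,0,0,0,0,0,7.1,-1,0,0,0,0,0,7.1,-1,0,0,0,0,0,7.1,-1])

```text
time: 24.52
ee_pos: [593.5, 27.9, 144.2]
orientation: [0.007, 0.841, -0.542, -0.007]
force: [-0.1, -0.5, -0.0]
opening: 85.0
```

Request:
servo_tool(motion=[0,0,0,0,0,7.1,-1,0,0,0,0,0,7.1,-1,0,0,0,0,0,7.1,-1,0,0,0,0,0,7.1,-1,0,0,0,0,0,7.1,-1,0,0,0,0,0,7.1,-1,0,0,0,0,0,7.1,-1,0,0,0,0,0,4,-1,0,0,0,0,0,0,-1])

```text
time: 25.27
ee_pos: [588.5, 27.0, 132.4]
orientation: [-0.018, -0.498, 0.867, 0.006]
force: [-0.4, 0.9, 0.5]
opening: 85.3
```

```bash
python3 - <<'E'
from h import *
go(456.4,-159.8,170,-123)
E
```

```text
t 25.27 pos [588.5  27.  132.4] yaw -120.2 tilt 2.16 op 85.3 F [-0.4  0.9  0.5]
tool delta [228.7  20.9 -31.2] rot [ 1.55 -1.5   2.74] | in target-yaw frame [228.6   9.  -37.6]
```

Request:
servo_tool(motion=[0,0,-20,1.5,-1.5,2.7,-1,12,0,-15,0,0,0,-1,25,1,0,0,0,0,-1,35,2,0,0,0,0,-1,35,2,0,0,0,0,-1,35,2,0,0,0,0,-1,35,2,0,0,0,0,-1,20,1,0,0,0,0,-1,0,0,0,0,0,0,-1])

```text
time: 26.02
ee_pos: [466.9, -138.9, 161.0]
orientation: [-0.006, -0.489, 0.872, 0.002]
force: [0.3, 1.1, 0.2]
opening: 85.4
```

```bash
python3 - <<'E'
from h import *
go(456.4,-159.8,160,-123)
snap('wrist','w17');s=snap('top','t17')
E
```

```text
t 26.02 pos [ 466.9 -138.9  161. ] yaw -121.5 tilt 0.75 op 85.4 F [0.3 1.1 0.2]
tool delta [23.3 -2.   1.1] rot [ 0.57 -0.49  1.51] | in target-yaw frame [23.3 -2.6  1. ]
```

View pics/w17.png

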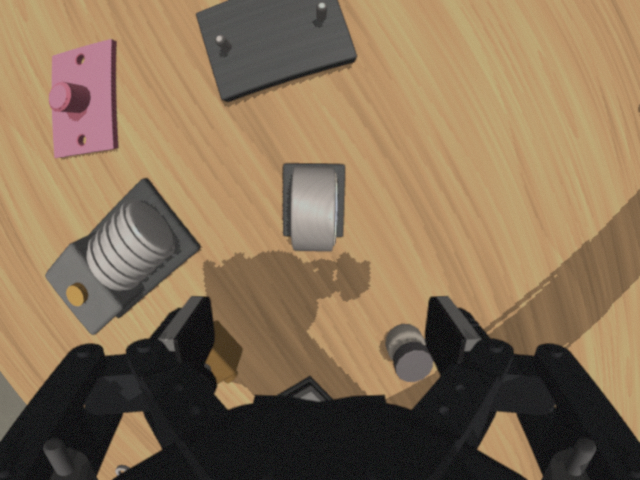

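The gauge is square to the jaws: foot corners (284,164), (345,164), (284,236), (344,237); drum at columns 291–337.

```bash
python3 - <<'E'
from h import *
s=load('w17');f=lambda u,v,z:onz(s,u,v,z,True)
C=[f(*p,10) for p in [(284,164),(345,164),(344,237),(284,236)]];print(np.round(C,1).tolist(),np.mean(C,0).round(1),np.linalg.norm(C[0]-C[1]),np.linalg.norm(C[1]-C[2]),np.degrees(np.arctan2(*(C[1]-C[0])[1::-1])))
t=[f(292,205,76),f(337,205,76)];print('drum top',np.mean(t,0),np.linalg.norm(t[0]-t[1]),np.degrees(np.arctan2(*(t[1]-t[0])[1::-1])))
go(457.5,-159.8,60,-122)
E
```

```text
[[463.0, -195.4, 10.0], [422.1, -170.2, 10.0], [453.2, -119.5, 10.0], [494.5, -146.0, 10.0]] [ 458.2 -157.8   10. ] 48.09906211562034 59.446866083903 148.36985345780653
drum top [ 454.06403551 -163.91409833   76.        ] 27.97984069238786 148.35183457374202
t 26.12 pos [ 468.3 -137.1  160.7] yaw -121.5 tilt 0.74 op 84.9 F [ 0.4  0.2 -1.1]
tool delta [ 24.2  -3.7 100.9] rot [ 0.58 -0.46  0.52] | in target-yaw frame [ 25.   -2.9 100.7]
```

Request:
servo_tool(motion=[12,-2,8,0.5,-0.4,0,-1,9,-1,14,0,0,0,-1,3,0,16,0,0,0,-1,0,0,14,0,0,0,-1,0,0,6,0,0,0,-1,0,0,0,0,0,0,-1])

```text
time: 26.62
ee_pos: [460.6, -156.0, 99.0]
orientation: [-0.001, -0.494, 0.869, 0.001]
force: [-0.7, -0.8, -0.0]
opening: 85.5
```

```bash
python3 - <<'E'
from h import *
go(457.3,-158.8,27,-121.6)
E
```

```text
t 26.62 pos [ 460.6 -156.    99. ] yaw -120.8 tilt 0.16 op 85.5 F [-0.7 -0.8 -0. ]
tool delta [ 4.1  1.2 72. ] rot [ 0.16 -0.03  0.83] | in target-yaw frame [ 4.1  1.3 72. ]
```

Request:
servo_tool(motion=[3,1,12,0,0,0.8,-1,1,0,15,0,0,0,-1,0,0,15,0,0,0,-1,0,0,13,0,0,0,-1,0,0,8,0,0,0,-1,0,0,3,0,0,0,-1,0,0,0,0,0,0,-1])

```text
time: 27.2
ee_pos: [459.9, -156.9, 30.3]
orientation: [-0.0, -0.489, 0.872, 0.0]
force: [0.7, -0.1, 0.0]
opening: 85.2
```

```bash
python3 - <<'E'
from h import *
go(457.3,-158.8,27,-121.6)
snap('wrist','w18')
E
```

```text
t 27.2 pos [ 459.9 -156.9   30.3] yaw -121.4 tilt 0.03 op 85.2 F [ 0.7 -0.1  0. ]
tool delta [3.  1.3 3.3] rot [0.02 0.01 0.18] | in target-yaw frame [3.  1.3 3.3]
```

View pics/w18.png

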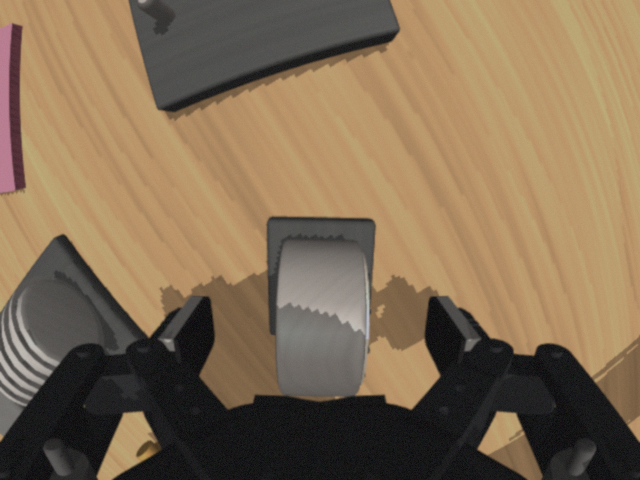

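Drum centred between the fingers (column ~321). Closing.

Request:
servo_tool(motion=[3,1,4,0,0,0,-1,0,0,2,0,0,0,0,0,0,0,0,0,0,1,0,0,0,0,0,0,1,0,0,0,0,0,0,1,0,0,0,0,0,0,1,0,0,0,0,0,0,1,0,0,0,0,0,0,1], force=60)

```text
time: 27.92
ee_pos: [459.4, -159.3, 27.6]
orientation: [0.002, -0.489, 0.872, -0.001]
force: [1.0, -0.3, 0.3]
opening: 27.7
```

```bash
python3 - <<'E'
from h import *
go(457.3,-158.8,160,-84)
snap('wrist','w19')
E
```

```text
t 27.92 pos [ 459.4 -159.3   27.6] yaw -121.4 tilt 0.31 op 27.7 F [ 1.  -0.3  0.3]
tool delta [   0.3    1.4 -132.4] rot [ -0.31   0.07 -37.41] | in target-yaw frame [  -0.7    2.  -132.4]
```

View pics/w19.png

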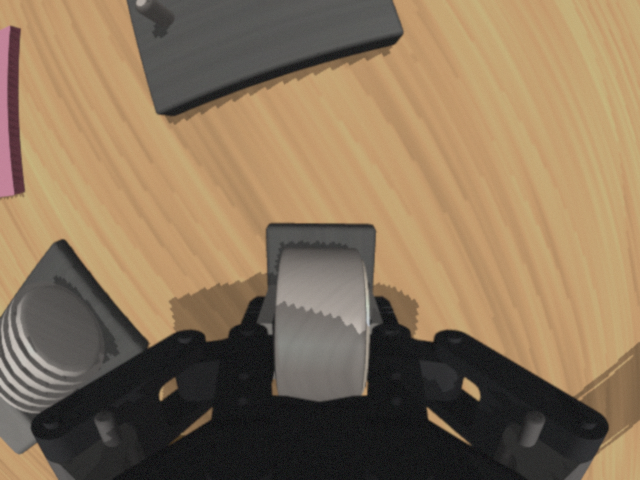

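Request:
servo_tool(motion=[0,0,-8,-0.3,0,0,1,0,0,-18,0,0,0,1,0,0,-28,0,0,0,1,0,0,-32,0,0,0,1,0,0,-32,0,0,-7.1,1,0,0,-30,0,0,-7.1,1,0,0,-12,0,0,-7.1,1,0,0,0,0,0,-7.1,1,0,0,0,0,0,-7.1,1,0,0,0,0,0,0,1])

```text
time: 28.8
ee_pos: [455.3, -159.2, 193.5]
orientation: [0.001, 0.736, -0.677, -0.007]
force: [0.2, -0.0, -3.7]
opening: 27.5
```

```bash
python3 - <<'E'
from h import *
go(587.5,148.8,170,-84)
E
```

```text
t 28.8 pos [ 455.3 -159.2  193.5] yaw -85.2 tilt 0.87 op 27.5 F [ 0.2 -0.  -3.7]
tool delta [-295.6 -157.8   24.2] rot [ 0.7   0.52 -1.21] | in target-yaw frame [-292.5 -163.7   23.5]
```

Request:
servo_tool(motion=[-14,-8,0,0.6,0.5,-1.2,1,-25,-14,0,0,0,0,1,-33,-18,0,0,0,0,1,-33,-18,0,0,0,0,1,-33,-18,0,0,0,0,1,-33,-18,0,0,0,0,1,-33,-18,0,0,0,0,1,-28,-16,0,0,0,0,1,-20,-12,0,0,0,0,1,0,0,0,0,0,0,1])

```text
time: 29.63
ee_pos: [573.6, 115.4, 188.6]
orientation: [0.005, 0.728, -0.686, -0.004]
force: [-1.7, -0.6, -3.4]
opening: 27.7
```

```bash
python3 - <<'E'
from h import *
go(587.5,148.8,150,-84)
E
```

```text
t 29.63 pos [573.6 115.4 188.6] yaw -86.6 tilt 0.74 op 27.7 F [-1.7 -0.6 -3.4]
tool delta [-32.5 -16.4  38.4] rot [ 0.74  0.02 -2.59] | in target-yaw frame [-31.8 -17.3  38.6]
```

Request:
servo_tool(motion=[-16,-8,6,0.6,0,-2.5,1,-12,-6,12,0,0,0,1,-4,-3,16,0,0,0,1,0,0,16,0,0,0,1,0,0,16,0,0,0,1,0,0,10,0,0,0,1,0,0,0,0,0,0,1])

```text
time: 30.22
ee_pos: [585.6, 151.7, 101.8]
orientation: [0.006, 0.735, -0.678, -0.004]
force: [-0.5, -0.8, -3.9]
opening: 27.1
```

```bash
python3 - <<'E'
from h import *
go(587.5,148.8,28,-84)
snap('wrist','w20')
E
```

```text
t 30.22 pos [585.6 151.7 101.8] yaw -85.3 tilt 0.86 op 27.1 F [-0.5 -0.8 -3.9]
tool delta [ 2.8 -2.7 73.8] rot [ 0.85 -0.15 -1.35] | in target-yaw frame [ 3.  -1.6 73.8]
```

View pics/w20.png

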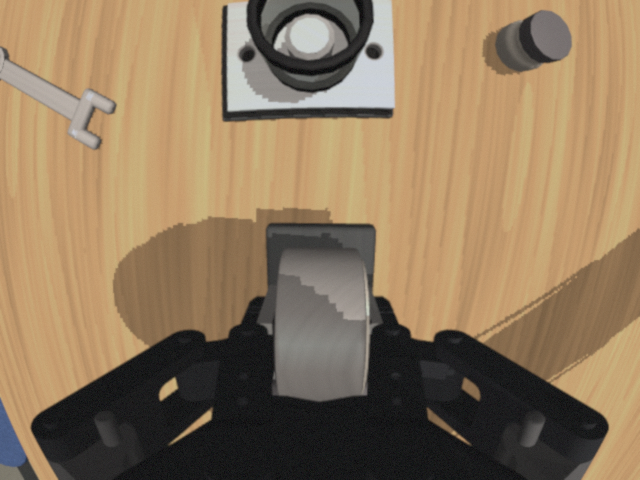

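The gauge is held in front of the stand edge, with the stand's centre near column 308, roughly in line. Lowering.

Request:
servo_tool(motion=[2,-1.5,12,0.8,0,-1.3,1,1,0,15,0,0,0,1,0,0,15,0,0,0,1,0,0,12,0,0,0,1,0,0,6,0,0,0,1,0,0,0,0,0,0,1])

```text
time: 30.77
ee_pos: [590.9, 148.0, 46.8]
orientation: [-0.003, 0.741, -0.672, 0.003]
force: [-0.6, -0.2, -3.5]
opening: 27.7
```

```bash
python3 - <<'E'
from h import *
go(587.5,148.8,28,-84)
E
```

```text
t 30.77 pos [590.9 148.   46.8] yaw -84.4 tilt 0.5 op 27.7 F [-0.6 -0.2 -3.5]
tool delta [-1.1  3.4 18.8] rot [-0.49 -0.09 -0.41] | in target-yaw frame [-1.1  3.3 18.8]
```

Request:
servo_tool(motion=[-1,2.5,6,-0.5,0,-0.4,1,0,1,6,0,0,0,1,0,0,4,0,0,0,1,0,0,2,0,0,0,1,0,0,1.5,0,0,0,1])

```text
time: 31.18
ee_pos: [588.9, 149.3, 29.2]
orientation: [-0.001, 0.743, -0.669, 0.001]
force: [1.0, 0.4, -3.2]
opening: 27.4
```

```bash
python3 - <<'E'
from h import *
go(587.5,148.8,27.6,-84)
E
```

```text
t 31.18 pos [588.9 149.3  29.2] yaw -84.0 tilt 0.2 op 27.4 F [ 1.   0.4 -3.2]
tool delta [0.3 1.4 1.6] rot [-0.2  -0.04 -0.01] | in target-yaw frame [0.3 1.4 1.6]
```

Request:
servo_tool(motion=[0,1,2,-0.2,0,0,1,0,0,2,0,0,0,1,0,0,2,0,0,0,1])

```text
time: 31.43
ee_pos: [588.8, 149.1, 27.6]
orientation: [-0.0, 0.744, -0.669, 0.001]
force: [-6.0, -0.9, 6.4]
opening: 27.5
```

Contact at 27.6, the grasp height. Releasing and rising.

Request:
servo_tool(motion=[0,0,-0.5,0,0,0,0.3,0,0,0,0,0,0,0,0,0,0,0,0,0,-1,0,0,0,0,0,0,-1,0,0,0,0,0,0,-1,0,0,-8,0,0,0,-1,0,0,-18,0,0,0,-1,0,0,-28,0,0,0,-1,0,0,-32,0,0,0,-1,0,0,-32,0,0,0,-1])

```text
time: 32.27
ee_pos: [586.1, 148.0, 146.0]
orientation: [0.004, 0.743, -0.669, -0.0]
force: [0.4, 1.2, -0.1]
opening: 85.4
```

Request:
servo_tool(motion=[0,0,-20,0,0,0,-1,-20,5,0,0,0,0,-1,-30,8,0,0,0,0,-1,-35,10,0,0,0,0,-1,-35,10,0,0,0,0,-1,-35,10,0,0,0,0,-1,-35,10,0,0,0,0,-1,-30,8,0,0,0,0,-1,0,0,0,0,0,0,-1])

```text
time: 33.02
ee_pos: [504.1, 368.0, 185.4]
orientation: [-0.007, 0.741, -0.671, 0.005]
force: [0.2, -0.2, 0.1]
opening: 85.4
```

```bash
python3 - <<'E'
from h import *
go(400,400,160,-84)
s=snap('scene','s21');t=snap('top','t21');snap('wrist','w21')
cv2.imwrite('pics/s21z.png',cv2.resize(s['pixels'][160:410,150:460,::-1],None,fx=2.4,fy=2.4,interpolation=2))
cv2.imwrite('pics/t21z.png',cv2.resize(t['pixels'][100:250,150:470,::-1],None,fx=2.5,fy=4,interpolation=2))
E
```

```text
t 33.02 pos [504.1 368.  185.4] yaw -84.3 tilt 0.93 op 85.4 F [ 0.2 -0.2  0.1]
tool delta [-42.1 100.8  23.9] rot [-0.92  0.11 -0.33] | in target-yaw frame [-42.7 100.2  25.4]
```

View pics/s21z.png

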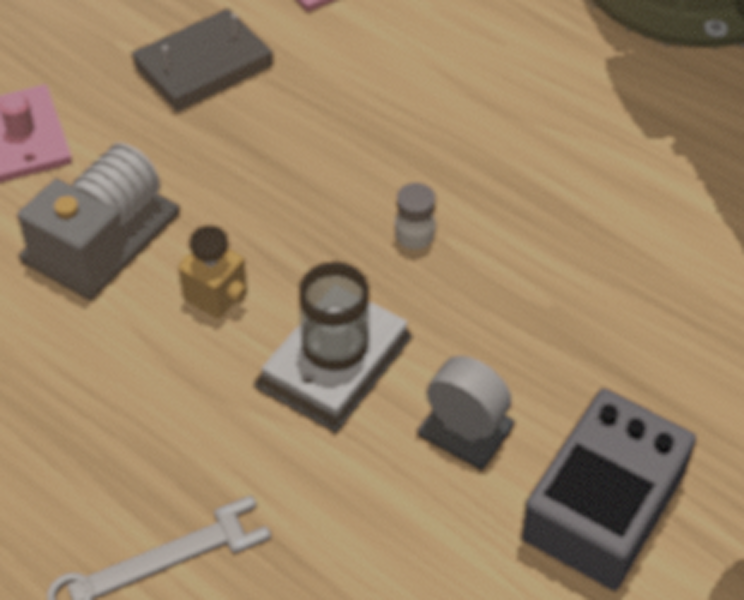

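View pics/t21.png

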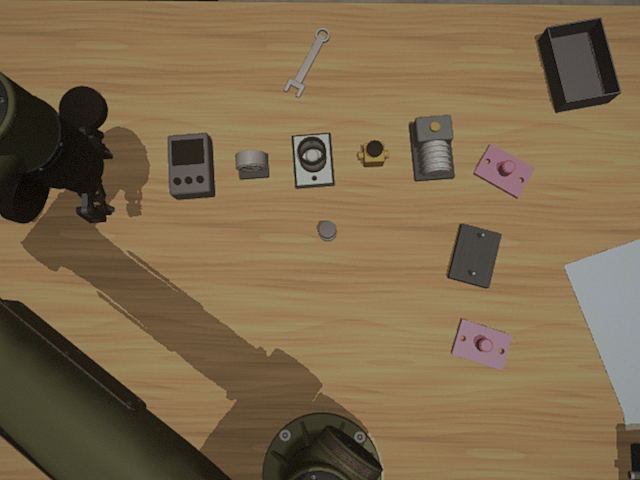

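All parts are set out in line, and the jar is still at (327,230). I'll take a final measurement from the top view.

```bash
python3 - <<'E'
from h import *
s=load('t21');cv2.imwrite('pics/z.png',cv2.resize(s['pixels'][115:205,230:400,::-1],None,fx=4.7,fy=4.7,interpolation=2))
E
```

```text
(no output)
```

View pics/z.png

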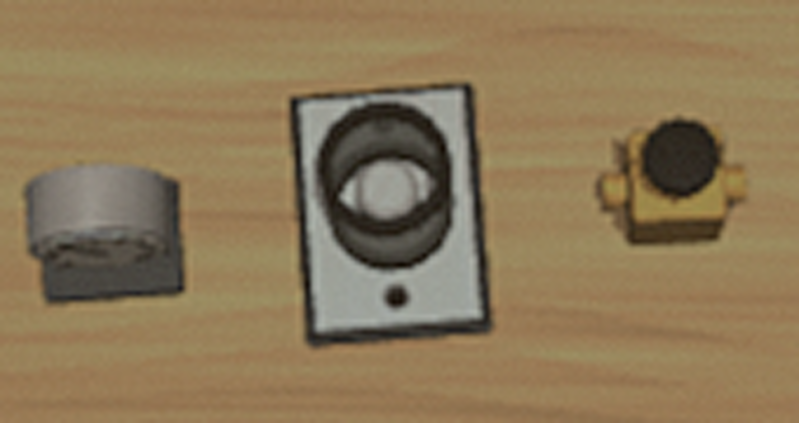

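```bash
python3 - <<'E'
from h import *
s=load('t21');f=lambda u,v,z:onz(s,230+(u+.5)/4.7-.5,115+(v+.5)/4.7-.5,z)
S=np.array([598.1,28.9]);a=np.radians(5.6);X=np.array([np.cos(a),np.sin(a)]);Y=np.array([-X[1],X[0]])
def rel(n,p): d=np.array(p)[:2]-S; print(n,np.round(p,1),'stand frame',round(d@X,1),round(d@Y,1))
rel('boss',f(387,190,56)); rel('plate corners',np.mean([f(*p,22) for p in[(295,100),(468,86),(488,326),(310,337)]],0))
rel('tube top',f(386,170,92)); rel('tube bottom',f(391,203,22))
rel('knob',f(681,157,72)); rel('stubs',(f(610,189,22)+f(738,183,22))/2)
e=(f(47,300,10)+f(184,291,10))/2; print('foot edge len',np.linalg.norm(f(47,300,10)-f(184,291,10))); e[:2]+=25*X; rel('gauge',e)
j0=load('top0')['pixels'][215:245,310:345].astype(int); print('jar diff',abs(j0-s['pixels'][215:245,310:345]).mean())
print(ctrl.sense()['opening']); print(ctrl.hand_in())
E
```

```text
boss [596.4  28.4  56. ] stand frame -1.8 -0.3
plate corners [596.5  28.4  22. ] stand frame -1.7 -0.3
tube top [594.6  27.4  92. ] stand frame -3.6 -1.1
tube bottom [600.2  28.1  22. ] stand frame 2.0 -1.0
knob [607.5 -91.2  72. ] stand frame -2.4 -120.5
stubs [609.4 -91.4  22. ] stand frame -0.5 -120.9
foot edge len 58.54675342574934
gauge [585.9 147.6  10. ] stand frame -0.5 119.3
jar diff 3.7765079365079366
85.72730327368892
the job is handed in; nothing more can be done
None
```

The leak test is set out and handed in, at about 33 s of the 118 s allowed. The plate came level off the pins onto the stand, and the tube went over its boss. The valve stands between the stand and the pump, and the gauge between the stand and the readout.

Final checks from the top camera, in the stand's frame:

| Part | Measured position | Limit |
|---|---|---|
| Plate | about 2 mm off the stand centre, long side within about 1° of the stand's | 12 mm, 0.2 rad |
| Tube | within about 2–4 mm of the plate's boss | 10 mm |
| Valve | -121 mm along the line, 0 to -2 mm across it (target -120) | ±15 mm |
| Gauge | +119 mm along the line, about 0 mm across it (target +120) | ±15 mm |

- **Upright and at rest:** everything looked upright and released in the last scene view. The gripper was open and well clear when I handed in.
- **Jar:** it looked unmoved, at the same spot in the top image as at the start.
- **Disagreements:** the wrist camera put things about 3 mm further out in x than the top camera. The tube axis also read about 5 mm different at its top and bottom edges, which I took as reading error from the images because it was seated and looked upright.
- **No failed checks:** none of the final checks failed.

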